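# Return the check weights to their graded block

### The job

The balance check is finished: put the five loose steel weights back in the wooden weight block in order of size, the largest in the widest well and so on down to the smallest in the narrowest. Each must stand upright, fully down on the floor of its own well; set them down, do not drop them, and leave the filter box, the tweezers and the marker where they lie.

Things in the scene. Friction and masses are not known exactly. Their poses are not given: they have to be found in the camera images.
- weight_block: Beech block 80 x 278 x 18 mm, fixed, at any angle on the bench, with a row of five round wells, wide to narrow. Origin: centre of underside; y along the row to the NARROW end, z up. Well centres x = 0, y and bore in mm: -98.0 (61.5), -31.0 (52), +26.5 (43), +75.0 (34.5), +115.5 (26.5). Wells 10 mm deep, flat green floors 8 mm above the underside, 3 mm 45-degree countersinks.
- weight_a: The largest of five steel weights, 500 g: an upright cylinder 54 mm in diameter and 34 mm high, its foot tapered (2.5 mm in over the lowest 4 mm); above it a lifting knob 26 mm wide on a thin neck (neck 7 mm, knob 13 mm tall), 54 mm overall. Origin: centre of its underside; z up. Loose; its well is 7.5 mm wider and takes it if let go within 4 mm of centre.
- weight_b: The second largest of five steel weights, 200 g: an upright cylinder 44.5 mm in diameter and 31 mm high, its foot tapered (2.5 mm in over the lowest 4 mm); above it a lifting knob 22 mm wide on a thin neck (neck 7 mm, knob 13 mm tall), 51 mm overall. Origin: centre of its underside; z up. Loose; its well is 7.5 mm wider and takes it if let go within 4 mm of centre.
- weight_c: The middle-sized of five steel weights, 100 g: an upright cylinder 35.5 mm in diameter and 28 mm high, its foot tapered (2.5 mm in over the lowest 4 mm); above it a lifting knob 18 mm wide on a thin neck (neck 7 mm, knob 13 mm tall), 48 mm overall. Origin: centre of its underside; z up. Loose; its well is 7.5 mm wider and takes it if let go within 4 mm of centre.
- weight_d: The second smallest of five steel weights, 50 g: an upright cylinder 27 mm in diameter and 25 mm high, its foot tapered (2.5 mm in over the lowest 4 mm); above it a lifting knob 15 mm wide on a thin neck (neck 7 mm, knob 13 mm tall), 45 mm overall. Origin: centre of its underside; z up. Loose; its well is 7.5 mm wider and takes it if let go within 4 mm of centre.
- weight_e: The smallest of five steel weights, 20 g: an upright cylinder 19 mm in diameter and 22 mm high, its foot tapered (2.5 mm in over the lowest 4 mm); above it a lifting knob 12 mm wide on a thin neck (neck 7 mm, knob 13 mm tall), 42 mm overall. Origin: centre of its underside; z up. Loose; its well is 7.5 mm wider and takes it if let go within 4 mm of centre.
- filter_box: Bystander: round pale-blue box of filters, 53 mm in diameter, 22 mm high, loose. Origin: centre of its underside. To be left where it is.
- tweezers: Bystander: steel tweezers lying flat, 120 mm long (local y), 13 mm wide, 10 mm high, loose. Origin: middle, underside. To be left where they are.
- marker: Bystander: marker pen with blue cap lying flat, 135 mm long (local y), 16 mm high, loose. Origin: middle of its length, underside. To be left where it is.
Mind the look-alikes: they are no part of the job. Leave any blue, purple or turquoise look-alike of the weight_b alone.

How it is judged (in metres and radians):
At the end, for the whole second after the job is handed in: Each of the five weights stands in its own well: within 6 mm of the well's centre, underside on the well floor (5 to 10.5 mm above the block's underside), upright within 0.1 rad, at rest (x of weight_a in the frame of weight_block between -0.006 and 0.006 m and y of weight_a in the frame of weight_block between -0.104 and -0.092 m and z of weight_a in the frame of weight_block between 0.005 and 0.0105 m and angle between each of weight_a, weight_b, weight_c, weight_d, weight_e's own z axis and vertical below 0.1 rad and linear speed of each of weight_a, weight_b, weight_c, weight_d, weight_e below 0.02 m/s and x of weight_b in the frame of weight_block between -0.006 and 0.006 m and y of weight_b in the frame of weight_block between -0.037 and -0.025 m and z of weight_b in the frame of weight_block between 0.005 and 0.0105 m and x of weight_c in the frame of weight_block between -0.006 and 0.006 m and y of weight_c in the frame of weight_block between 0.0205 and 0.0325 m and z of weight_c in the frame of weight_block between 0.005 and 0.0105 m and x of weight_d in the frame of weight_block between -0.006 and 0.006 m and y of weight_d in the frame of weight_block between 0.069 and 0.081 m and z of weight_d in the frame of weight_block between 0.005 and 0.0105 m and x of weight_e in the frame of weight_block between -0.006 and 0.006 m and y of weight_e in the frame of weight_block between 0.1095 and 0.1215 m and z of weight_e in the frame of weight_block between 0.005 and 0.0105 m); the robot touches nothing.
It fails at once if a weight is dropped or knocked away (moves faster than 0.9 m/s while the fingers do not hold it: a fall of about 40 mm) ((linear speed of weight_a above 0.9 m/s and contact force between the fingers and weight_a below 0.1 N) or (linear speed of weight_b above 0.9 m/s and contact force between the fingers and weight_b below 0.1 N) or (linear speed of weight_c above 0.9 m/s and contact force between the fingers and weight_c below 0.1 N) or (linear speed of weight_d above 0.9 m/s and contact force between the fingers and weight_d below 0.1 N) or (linear speed of weight_e above 0.9 m/s and contact force between the fingers and weight_e below 0.1 N)).
It fails at once if filter box moved more than 30 mm from its place (distance of filter_box from where it was at the start of the episode above 0.03 m).
It fails at once if tweezers moved more than 30 mm from its place (distance of tweezers from where it was at the start of the episode above 0.03 m).
It fails at once if marker moved more than 30 mm from its place (distance of marker from where it was at the start of the episode above 0.03 m).
It also fails if it takes over 109 s, if anything falls off the work surface, if the arm or the gripper's body presses on something with over 40 N, if the wrist force passes 120 N, or if a joint passes its speed limit or range.

### The arm

A 7-joint arm with a two-finger parallel gripper is mounted at the origin on a cart in front of the work surface, level with it; the furniture and walls round the work are solid. World frame = base frame: x ahead of the robot, y to its left, z up, the work surface at z = 0. Lengths are in mm, angles in rad, forces in N, time in s.
With the tool pointing down it reaches from about 425 to 825 mm from the base axis. Payload 3.6 kg.
Tool frame: the origin (TCP) lies between the finger pads; the fingertips stand 11 mm ahead of it and the grasp point (between the pads) lies 8 mm behind it; z points along the fingers, y is the line along which they close (so a half turn about z gives the same grasp; the last joint's range is limited). The gripper opens to 85 mm and grips with 20 to 120 N. Pads are 22 mm wide; open, the fingers measure 114 mm over their backs; the gripper's body (76 mm by 85 mm) begins 54 mm behind the grasp point. The pads swing forward as they close: fully open they stand 13 mm farther back than shut.
Start: joints at [1.306, 0.615, -0.013, 1.423, 0.008, 1.103, -0.04], TCP at [153.763, -631.521, 212.197] pointing down, gripper open.
Joint ranges: [-3.12, 3.12], [-0.3, 2.06], [-1.34, 1.32], [0.26, 2.42], [-1.36, 4.5], [0.01, 1.98], [-2.84, 2.84]. Speed limits (rad/s): [2.79, 2.79, 3.14, 3.14, 3.14, 3.14, 3.14].

### API

Orientations are given as a rotation vector (axis times angle).
In Python, from cell import env gives the robot as it stands.
- The arm moves only by the tool apply_moves, never from a script. Its argument "targets" is a list of rows, each an object of numbers: "x", "y", "z": the shift along the tool's x, y, z in mm; "ax", "ay", "az": the turn, a rotation vector about the tool's x, y, z in rad. A call has 1 to 20 rows; each row is the pose to reach, as a shift and turn from the pose commanded when the call began, along the tool's axes at that moment; what a row does not reach only later rows make up. A row lasts 1/10 s, in which the tool goes at most 50 mm and 8.59 degrees, less where a joint would pass 70% of its speed; a pose out of reach is approached as far as the arm can. A call with a gripper value outside its range is refused whole. "jaw" is the closure, from -1 (fully open) to 1 (shut), set as the call begins (left out, the last holds). The fingers move at their own pace and stop on an object; the grip force is fixed at half the most. Time passes only in rows, so rows that repeat a pose let the fingers close. It gives the time, the measured TCP pose, the force, the opening and the grip force at its end, in the units of the state.
- env.get_obs(): the state, without advancing time (a new reading comes with each control period).
- env.grab_frame(name): name is "scene" or "side" or "wrist"; returns (picture, depth): 400x640x3 uint8, blue, green, red; 400x640 float32, mm along the optical axis (not along the pixel's ray), 0 where there is no reading.
- env.camera_params(name): a dict with "mtx" (3x3 intrinsics, pixels), "rvec" (rotation vector, rad) and "tvec" (3), from world to camera coordinates, as OpenCV has them; the wrist camera has in their place "T_tool_cam" (4x4, takes a point from camera to tool coordinates, whose origin is the TCP and whose axes are the flange's). Camera axes: x right, y down, z forward; pixel columns grow to the right and rows downward; lengths in mm; the calibration is good to about 2 mm. A picture is of the moment at which its call begins: read the wrist's pose just before it. camera_params takes no time and is no camera call.
- env.sign_off(): hands the job in; it is judged then, once.
The state is a dict: "clock": time; "joint_pos": joint angles; "qd": joint speeds; "effort": joint torques, N m; "eef_pos": TCP position; "tcp_rot": TCP orientation; "ft_force": force on the tool from outside, world axes, zero at the start; "torque": the same for the moment, N m; "width": opening from 0.0 (shut) to 1.0 (fully open); "finger_force": force on a finger pad.
Only numpy, scipy, OpenCV 4.12 (cv2) and the standard library are available. Lean on these libraries where they do the work, as an engineer would, in place of code of your own. Each camera call takes 0.05 s, during which the arm holds its last target. There are 200 camera calls.

## Working session

There is one attempt and no reset: what is moved stays moved. The work goes in short steps, Python scripts to look and compute and a tool call to move; the robot and the scene stay as the last step left them, time stands still between calls to the robot, and variables do not carry over. Pictures are saved under pics/ and viewed, at most 14 in all, crops included, and the job is handed in when it is done.

Besides the shell and the picture viewer there is one more tool, called after "Request:" by a JSON object that holds its "op" and its "data", one argument or row to a line. apply_moves: Moves the arm, as the interface text tells. Its arguments: {"type":"object","properties":{"targets":{"type":"array","items":{"type":"object","properties":{"x":{"type":"number"},"y":{"type":"number"},"z":{"type":"number"},"ax":{"type":"number"},"ay":{"type":"number"},"az":{"type":"number"}}}},"jaw":{"type":"number"}},"required":["targets"]}

```bash
ls; mkdir -p pics
cat > h.py <<'E'
import numpy as np, cv2
from cell import env
def cam(name):
    o=env.get_obs(); im,d=env.grab_frame(name); p=env.camera_params(name); K=np.array(p["mtx"])
    if name=="wrist":
        R=cv2.Rodrigues(np.array(o["tcp_rot"],float))[0]; T=np.eye(4); T[:3,:3]=R; T[:3,3]=o["eef_pos"]
        M=T@np.array(p["T_tool_cam"])
    else:
        T=np.eye(4); T[:3,:3]=cv2.Rodrigues(np.array(p["rvec"],float))[0]; T[:3,3]=np.ravel(p["tvec"]); M=np.linalg.inv(T)
    v,u=np.mgrid[:400,:640]
    P=np.stack([(u-K[0,2])/K[0,0]*d,(v-K[1,2])/K[1,1]*d,d],-1)@M[:3,:3].T+M[:3,3]
    P[d==0]=np.nan
    return im,P,M,K
E
python3 - <<'E'
from h import *
o=env.get_obs(); print({k:np.round(v,3) for k,v in o.items()})
a=cam("scene");b=cam("side");c=cam("wrist")
for n,x in zip(("scene","side","wrist"),(a,b,c)):
    cv2.imwrite(f"pics/{n}0.png",x[0]); np.savez(f"{n}0.npz",im=x[0],P=x[1],M=x[2],K=x[3]); print(n,x[2].round(2).tolist(),x[3].round(1).tolist())
E
```

```text
pics
{'clock': np.float64(0.0), 'joint_pos': array([ 1.305,  0.616, -0.013,  1.425,  0.008,  1.103, -0.04 ]), 'qd': array([-0.   , -0.001, -0.002, -0.001, -0.001,  0.   , -0.001]), 'effort': array([ 0.0000e+00, -4.6921e+01,  2.5900e-01, -1.7103e+01,  1.0000e-02,
        1.0000e-02,  0.0000e+00]), 'eef_pos': array([ 153.588, -630.786,  211.043]), 'tcp_rot': array([-3.117e+00, -3.740e-01,  1.000e-03]), 'ft_force': array([ 0.542,  0.673, -0.756]), 'torque': array([-0.004,  0.008,  0.04 ]), 'finger_force': np.float64(0.0), 'width': np.float64(1.001)}
scene [[-0.59, -0.42, 0.69, -277.15], [-0.81, 0.3, -0.51, 635.7], [0.0, -0.86, -0.52, 621.12], [0.0, 0.0, 0.0, 1.0]] [[406.5, 0.0, 321.8], [0.0, 406.5, 198.9], [0.0, 0.0, 1.0]]
side [[0.99, -0.04, 0.13, 356.13], [-0.14, -0.38, 0.91, -931.23], [0.01, -0.92, -0.39, 441.1], [0.0, 0.0, 0.0, 1.0]] [[369.2, 0.0, 319.5], [0.0, 369.2, 199.1], [0.0, 0.0, 1.0]]
wrist [[0.24, -0.92, -0.31, 233.12], [-0.97, -0.22, -0.07, -610.83], [-0.0, 0.32, -0.95, 371.86], [0.0, 0.0, 0.0, 1.0]] [[335.5, 0.0, 321.7], [0.0, 335.5, 200.5], [0.0, 0.0, 1.0]]
```

View pics/scene0.png

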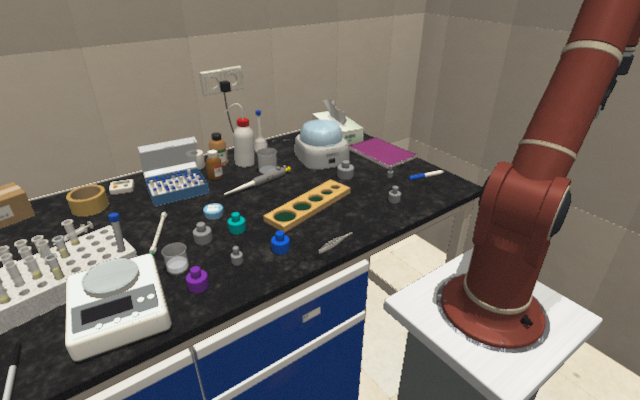

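View pics/side0.png

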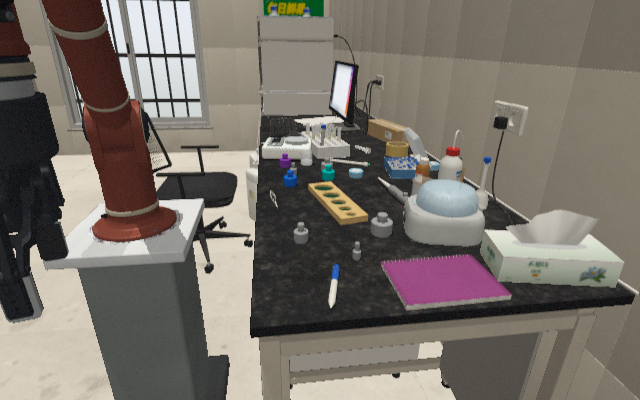

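The scene view shows five grey weights: (203,233), (236,256), (345,169), (394,194) and (390,174). It also shows look-alikes in turquoise (236,222), blue (280,243) and purple (197,281), the filter box at (213,211), the tweezers at (336,242), the marker at (426,175) and the block at (309,204). The side view shows the same objects, with nearby grey weights at (301,233), (381,225) and (357,251).

Run:
```python
from h import *
for n in("scene","side"):
    z=np.load(n+"0.npz"); P=z["P"]; im=z["im"]
    m=(P[...,2]>9)&(P[...,2]<75)&(P[...,0]>300)&(P[...,0]<1000)&(abs(P[...,1])<600)
    k,L,S,C=cv2.connectedComponentsWithStats(m.astype(np.uint8),connectivity=4)
    print(n)
    for i in range(1,k):
        if S[i,4]<25: continue
        q=P[L==i]; c=im[L==i].mean(0)
        lo,hi=np.percentile(q,2,0),np.percentile(q,98,0)
        t=q[q[:,2]>hi[2]-6]
        print("px",C[i].round(),"n",S[i,4],"bgr",c.round(),"lo",lo.round(),"hi",hi.round(),"topmid",((t.min(0)+t.max(0))/2).round(1))
z=np.load("scene0.npz")
cv2.imwrite("pics/crop1.png",cv2.resize(z["im"][150:310,170:450],None,fx=2.8,fy=2.8,interpolation=cv2.INTER_CUBIC))
```

```text
scene
px [349. 150.] n 2917 bgr [125. 116. 141.] lo [ 586. -410.   10.] hi [960. -51.  74.] topmid [ 837.8 -193.7   71.6]
px [258. 161.] n 1325 bgr [122. 132. 136.] lo [732.  -5.  10.] hi [962. 215.  71.] topmid [867.8  62.5  70. ]
px [216. 160.] n 490 bgr [ 67.  92. 115.] lo [849. 144.  11.] hi [957. 243.  74.] topmid [916.  186.1  71.3]
px [175. 178.] n 2230 bgr [143. 135. 127.] lo [788. 228.  11.] hi [964. 428.  72.] topmid [915.1 343.6  70.3]
px [425. 173.] n 93 bgr [177. 145. 129.] lo [ 451. -391.    9.] hi [ 486. -275.   16.] topmid [ 470.1 -333.1   14.2]
px [121. 185.] n 245 bgr [160. 180. 188.] lo [930. 453.  10.] hi [993. 519.  21.] topmid [963.5 483.7  18.8]
px [307. 202.] n 1335 bgr [ 94. 153. 187.] lo [482. -56.   9.] hi [599. 213.  20.] topmid [544.4  75.   17.8]
px [ 92. 197.] n 625 bgr [ 67. 106. 129.] lo [859. 540.  10.] hi [952. 599.  49.] topmid [907.9 568.4  46.3]
px [394. 194.] n 150 bgr [101. 104. 105.] lo [ 405. -156.   11.] hi [ 434. -125.   48.] topmid [ 422.1 -140.9   45.8]
px [213. 209.] n 223 bgr [187. 178. 150.] lo [638. 293.  10.] hi [687. 341.  25.] topm
[... 1890 characters left out ...]

px [482. 197.] n 187 bgr [154. 164. 168.] lo [951. -25.  12.] hi [979.   3.  72.] topmid [963.4  -1.3  70.8]
px [381. 225.] n 389 bgr [113. 116. 116.] lo [ 602. -154.   11.] hi [ 651. -112.   54.] topmid [ 627.6 -128.9   51.8]
px [301. 233.] n 216 bgr [110. 113. 114.] lo [ 407. -162.   10.] hi [ 437. -136.   48.] topmid [ 422.7 -146.5   45.3]
px [356. 250.] n 104 bgr [106. 108. 109.] lo [ 530. -249.   10.] hi [ 546. -235.   42.] topmid [ 538.4 -240.7   39.7]
px [442. 280.] n 4575 bgr [128.  78. 153.] lo [ 589. -418.   10.] hi [ 791. -274.   14.] topmid [ 690.1 -344.8   12.2]
px [334. 285.] n 262 bgr [184. 164. 151.] lo [ 453. -397.    9.] hi [ 488. -281.   16.] topmid [ 472.2 -337.3   13.5]
```

View pics/crop1.png

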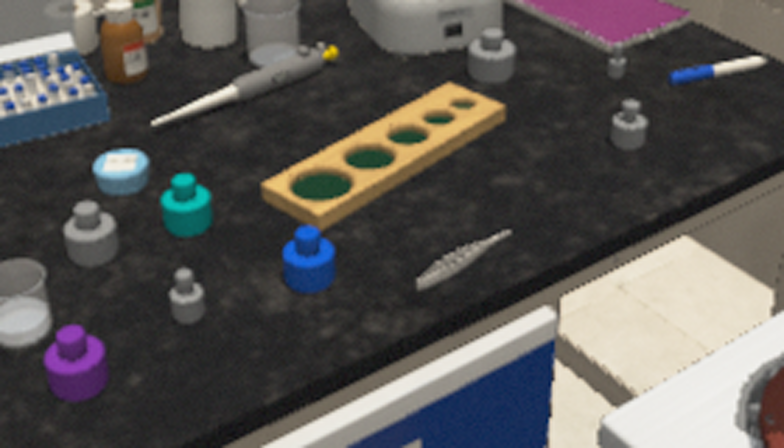

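```bash
cat >> h.py <<'E'
from scipy.spatial.transform import Rotation as Ro
def Rdown(yaw):  # tool x at yaw in world, z down
    c,s=np.cos(yaw),np.sin(yaw); return np.array([[c,s,0],[s,-c,0],[0,0,-1]])
def delta(p,yaw,o=None):
    o=o or env.get_obs(); R=Ro.from_rotvec(o["tcp_rot"]).as_matrix()
    d=R.T@(np.array(p)-o["eef_pos"]); w=Ro.from_matrix(R.T@Rdown(yaw)).as_rotvec()
    return d.round(1).tolist(), w.round(4).tolist(), "yaw now %.3f"%np.arctan2(R[1,0],R[0,0])
def block(im,P):
    hsv=cv2.cvtColor(im,cv2.COLOR_BGR2HSV)
    m=(abs(P[...,2]-18)<6)&(P[...,0]>400)&(P[...,0]<680)&(P[...,1]>-120)&(P[...,1]<270)&(hsv[...,0]>8)&(hsv[...,0]<28)&(hsv[...,1]>60)
    k,L,S,C=cv2.connectedComponentsWithStats(m.astype(np.uint8)); i=1+S[1:,4].argmax()
    q=P[L==i]; return cv2.minAreaRect(q[:,:2].astype(np.float32)), q[:,2].mean()
E
python3 - <<'E'
from h import *
for n in("scene","side"):
    z=np.load(n+"0.npz"); print(block(z["im"],z["P"]))
# local heights over threshold near each
print(delta((480,-20,330),0.0))
E
```

```text
(((545.1889038085938, 75.05906677246094), (85.56182861328125, 281.7906494140625), 12.21054744720459), np.float64(17.09852744732421))
(((545.0887451171875, 75.23854064941406), (82.7992172241211, 281.79046630859375), 12.401226997375488), np.float64(17.263625887658076))
([461.7, -516.6, -117.7], [-0.002, 0.0003, 0.2389], 'yaw now 0.239')
```

Run:
```python
from h import *
for p,y in(((380,-450,300),.7),((480,-200,330),1.25),((490,150,330),1.785)): print(delta(p,y))
```

```text
([262.8, -122.4, -88.5], [-0.002, -0.0004, -0.4611], 'yaw now 0.239')
([419.1, -341.7, -118.0], [-0.0018, -0.001, -1.0111], 'yaw now 0.239')
([511.6, -679.4, -117.4], [-0.0016, -0.0015, -1.5461], 'yaw now 0.239')
```

Request:
{"op": "apply_moves", "data": {
  "targets": [
    {"x": 263,"y": -122,"z": -88,"az": -0.46},
    {"x": 263,"y": -122,"z": -88,"az": -0.46},
    {"x": 263,"y": -122,"z": -88,"az": -0.46},
    {"x": 263,"y": -122,"z": -88,"az": -0.46},
    {"x": 263,"y": -122,"z": -88,"az": -0.46},
    {"x": 263,"y": -122,"z": -88,"az": -0.46},
    {"x": 419,"y": -342,"z": -118,"az": -1.01},
    {"x": 419,"y": -342,"z": -118,"az": -1.01},
    {"x": 419,"y": -342,"z": -118,"az": -1.01},
    {"x": 419,"y": -342,"z": -118,"az": -1.01},
    {"x": 419,"y": -342,"z": -118,"az": -1.01},
    {"x": 419,"y": -342,"z": -118,"az": -1.01},
    {"x": 512,"y": -679,"z": -117,"az": -1.546},
    {"x": 512,"y": -679,"z": -117,"az": -1.546},
    {"x": 512,"y": -679,"z": -117,"az": -1.546},
    {"x": 512,"y": -679,"z": -117,"az": -1.546},
    {"x": 512,"y": -679,"z": -117,"az": -1.546},
    {"x": 512,"y": -679,"z": -117,"az": -1.546},
    {"x": 512,"y": -679,"z": -117,"az": -1.546},
    {"x": 512,"y": -679,"z": -117,"az": -1.546}
  ],
  "jaw": -1
}}

```text
validation failed for argument at $.ta...
```

Request:
{"op": "apply_moves", "data": {
  "targets": [
    {"x": 0,"y": 0,"z": 0},
    {"x": 0,"y": 0,"z": 0},
    {"x": 0,"y": 0,"z": 0}
  ]
}}

```text
validation failed for argument at $.ta...
```

```bash
cat > w.py <<'E'
from h import *
import sys
o=env.get_obs(); print(o["clock"],np.round(o["eef_pos"],1),np.round(o["joint_pos"],2))
im,P,M,K=cam("wrist"); n=sys.argv[1]; cv2.imwrite(f"pics/{n}.png",im); np.savez(n+".npz",im=im,P=P)
print(block(im,P))
for nm,(x,y),h,r,body in(("a",(627,-132),54,13,27),("b",(566,386),51,11,22),("c",(422,-143),48,9,18),("d",(436,355),45,7.5,13.5),("e",(538,-241),42,6,9.5)):
    D=np.hypot(P[...,0]-x,P[...,1]-y)
    m=(D<25)&(abs(P[...,2]-h)<5)
    if m.sum()<8: print(nm,"few",m.sum()); continue
    c,rr=cv2.minEnclosingCircle(P[m][:,:2].astype(np.float32))
    m2=(np.hypot(P[...,0]-c[0],P[...,1]-c[1])<body+60)&(P[...,2]>12)&(np.hypot(P[...,0]-c[0],P[...,1]-c[1])>body+6)
    print(nm,"c",np.round(c,1),"mean",P[m].mean(0).round(1),"r",round(rr,1),"want",r,m.sum(),"neighbours",P[m2][:,:2].min(0).round() if m2.any() else None,P[m2][:,:2].max(0).round() if m2.any() else None)
E
python3 w.py w1
```

```text
0.15 [ 153.6 -630.9  211.3] [ 1.31  0.62 -0.01  1.42  0.01  1.1  -0.04]Traceback (most recent call last):
  File "w.py", line 5, in <module>
    print(block(im,P))
          ~~~~~^^^^^^
  File "h.py", line 24, in block
    k,L,S,C=cv2.connectedComponentsWithStats(m.astype(np.uint8)); i=1+S[1:,4].argmax()
                                                                      ~~~~~~~~~~~~~~^^
ValueError: attempt to get argmax of an empty sequence
```

View pics/w1.png

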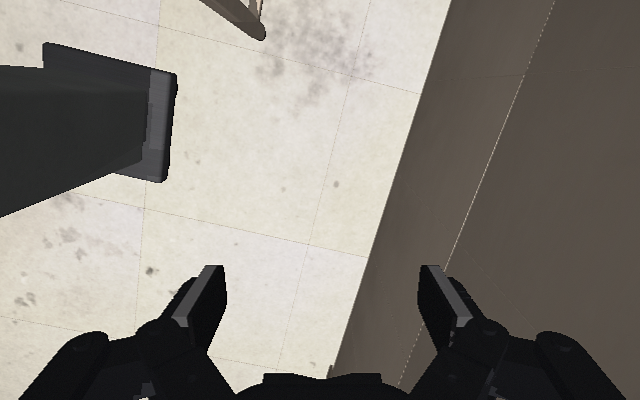

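The arm has not moved because both calls were refused; the picture shows only the floor, with the fingers at (205,300) and (440,300). I'll send all six fields in each row.

Request:
{"op": "apply_moves", "data": {
  "targets": [
    {"x": 40.0,"y": -20.0,"z": -15.0,"ax": 0.0,"ay": 0.0,"az": -0.05}
  ],
  "jaw": -1.0
}}

```text
clock: 0.3
eef_pos: [179.4, -604.9, 224.2]
tcp_rot: [-3.108, -0.434, 0.013]
ft_force: [-0.5, -0.6, 0.2]
width: 1.0
finger_force: 0.0
```

Request:
{"op": "apply_moves", "data": {
  "targets": [
    {"x": 228.0,"y": -91.0,"z": -73.0,"ax": 0.0,"ay": 0.0,"az": -0.41},
    {"x": 228.0,"y": -91.0,"z": -73.0,"ax": 0.0,"ay": 0.0,"az": -0.41},
    {"x": 228.0,"y": -91.0,"z": -73.0,"ax": 0.0,"ay": 0.0,"az": -0.41},
    {"x": 228.0,"y": -91.0,"z": -73.0,"ax": 0.0,"ay": 0.0,"az": -0.41},
    {"x": 228.0,"y": -91.0,"z": -73.0,"ax": 0.0,"ay": 0.0,"az": -0.41},
    {"x": 395.0,"y": -303.0,"z": -103.0,"ax": 0.0,"ay": 0.0,"az": -0.96},
    {"x": 395.0,"y": -303.0,"z": -103.0,"ax": 0.0,"ay": 0.0,"az": -0.96},
    {"x": 395.0,"y": -303.0,"z": -103.0,"ax": 0.0,"ay": 0.0,"az": -0.96},
    {"x": 395.0,"y": -303.0,"z": -103.0,"ax": 0.0,"ay": 0.0,"az": -0.96},
    {"x": 395.0,"y": -303.0,"z": -103.0,"ax": 0.0,"ay": 0.0,"az": -0.96},
    {"x": 395.0,"y": -303.0,"z": -103.0,"ax": 0.0,"ay": 0.0,"az": -0.96},
    {"x": 504.0,"y": -635.0,"z": -102.0,"ax": 0.0,"ay": 0.0,"az": -1.496},
    {"x": 504.0,"y": -635.0,"z": -102.0,"ax": 0.0,"ay": 0.0,"az": -1.496},
    {"x": 504.0,"y": -635.0,"z": -102.0,"ax": 0.0,"ay": 0.0,"az": -1.496},
    {"x": 504.0,"y": -635.0,"z": -102.0,"ax": 0.0,"ay": 0.0,"az": -1.496},
    {"x": 504.0,"y": -635.0,"z": -102.0,"ax": 0.0,"ay": 0.0,"az": -1.496},
    {"x": 504.0,"y": -635.0,"z": -102.0,"ax": 0.0,"ay": 0.0,"az": -1.496},
    {"x": 504.0,"y": -635.0,"z": -102.0,"ax": 0.0,"ay": 0.0,"az": -1.496},
    {"x": 504.0,"y": -635.0,"z": -102.0,"ax": 0.0,"ay": 0.0,"az": -1.496}
  ]
}}

```text
clock: 2.2
eef_pos: [487.7, 159.1, 329.7]
tcp_rot: [-1.95, -2.457, -0.008]
ft_force: [-0.4, -0.8, -1.0]
width: 1.0
finger_force: 0.0
```

```bash
python3 -c "
from h import *
import time; env.grab_frame('wrist');env.grab_frame('wrist')"; python3 w.py w2
```

```text
2.3 [489.7 150.8 329. ] [ 0.09  0.35 -0.62  1.61  0.21  1.25 -0.35]
(((544.7197265625, 75.43438720703125), (80.07710266113281, 279.1142883300781), 12.04965591430664), np.float64(16.770306178854685))
a c [ 627.9 -124.7] mean [ 627.  -123.4   52.5] r 13.2 want 13 180 neighbours [ 571. -186.] [715. -41.]
b few 0
c c [ 422.5 -140.7] mean [ 422.6 -140.4   46.5] r 9.3 want 9 91 neighbours None None
d few 0
e few 2
```

View pics/w2.png

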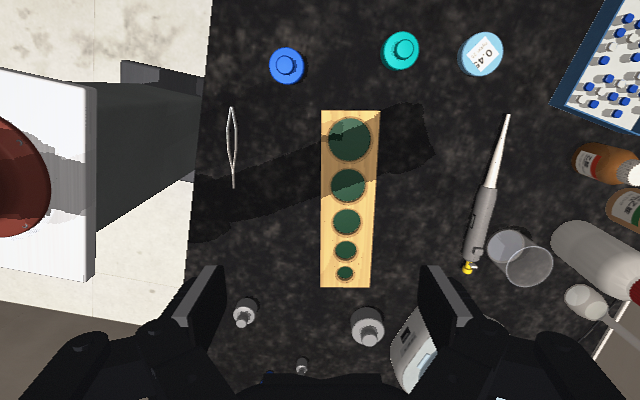

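Wrist view, with image up being +y: the block's wells run from (349,138), the widest, to (345,273). Weight a is at (367,327) with the white dome device close on its right at (410,350). Weight c is at (245,312) and e at (302,366). I need to check a's clearance to the dome before choosing its grasp yaw.

Run:
```python
from h import *
c=np.array([627.5,-124.7])
for n in("w2","scene0","side0"):
    P=np.load(n+".npz")["P"].reshape(-1,3); P=P[~np.isnan(P[:,0])]
    d=P[:,:2]-c; r=np.hypot(*d.T); a=np.degrees(np.arctan2(d[:,1],d[:,0]))
    for lo,hi in((20,80),(80,160)):
        m=(P[:,2]>lo)&(P[:,2]<hi)&(r>33)&(r<130)
        print(n,lo,[(k,int(r[m&(abs(a-k)<15)].min())) for k in range(-165,180,30) if (m&(abs(a-k)<15)).sum()>1])
z=np.load("w2.npz"); P=z["P"]; hsv=cv2.cvtColor(z["im"],cv2.COLOR_BGR2HSV)
m=((hsv[...,0]>60)&(hsv[...,0]<95)&(hsv[...,1]>50)&(abs(P[...,0]-545)<80)&(abs(P[...,1]-75)<160)).astype(np.uint8)
k,L,S,C=cv2.connectedComponentsWithStats(m)
for i in range(1,k):
    if S[i,4]>40: q=P[L==i]; q=q[q[:,2]<12]; e=cv2.minAreaRect(q[:,:2].astype(np.float32)); print(np.round(e[0],1),np.round(e[1],1),q[:,2].mean().round(1))
```

```text
w2 20 [(-45, 61), (-15, 56), (15, 56), (45, 80)]
w2 80 [(-15, 75), (15, 76)]
scene0 20 [(-45, 59), (-15, 55), (15, 55), (45, 80), (135, 90)]
scene0 80 [(-45, 116), (-15, 75), (15, 77)]
side0 20 [(-45, 63), (-15, 57), (15, 57), (45, 89)]
side0 80 [(-45, 109), (-15, 75), (15, 79)]
[524.8 172. ] [57.5 57.2] 7.3
[538.8 105.6] [48.1 48. ] 7.3
[551.4  48.5] [38.8 37.9] 7.4
[561.3   1.3] [30.4 27.9] 7.3
[569.5 -38.6] [20.3 21. ] 7.5
```

Run:
```python
from h import *
P=np.load("scene0.npz")["P"]
for nm,x,y,h,r in(("a",627,-125,54,13),("b",566,386,51,11),("c",422,-141,48,9),("d",436,355,45,7.5),("e",538,-237,42,6)):
    for lo in (5.5,12):
        m=(np.hypot(P[...,0]-x,P[...,1]-y)<25)&(P[...,2]>h-lo); c,rr=cv2.minEnclosingCircle(P[m][:,:2].astype(np.float32)); print(nm,np.round(c,1),round(rr,1),r,m.sum())
print(delta((627.5,-124.7,330),2.79),delta((627.5,-124.7,110),2.79))
```

```text
a [ 627.5 -124. ] 13.9 13 31
a [ 627.5 -124. ] 13.9 13 45
b [566.7 385.1] 11.0 11 43
b [566.6 385.3] 11.2 11 63
c [ 422.8 -141.4] 9.4 9 21
c [ 422.5 -141.6] 9.4 9 35
d [436.2 355.4] 7.6 7.5 30
d [436.2 355.4] 7.6 7.5 43
e [ 537.  -237.3] 5.1 6 8
e [ 537.4 -236.1] 5.6 6 15
([-296.5, 76.2, -0.8], [-0.0013, 0.0007, -1.0054], 'yaw now 1.785') ([-296.2, 76.3, 219.2], [-0.0013, 0.0007, -1.0054], 'yaw now 1.785')
```

Request:
{"op": "apply_moves", "data": {
  "targets": [
    {"x": -296.5,"y": 76.0,"z": 0.0,"ax": 0.0,"ay": 0.0,"az": -1.005},
    {"x": -296.5,"y": 76.0,"z": 0.0,"ax": 0.0,"ay": 0.0,"az": -1.005},
    {"x": -296.5,"y": 76.0,"z": 0.0,"ax": 0.0,"ay": 0.0,"az": -1.005},
    {"x": -296.5,"y": 76.0,"z": 0.0,"ax": 0.0,"ay": 0.0,"az": -1.005},
    {"x": -296.5,"y": 76.0,"z": 0.0,"ax": 0.0,"ay": 0.0,"az": -1.005},
    {"x": -296.5,"y": 76.0,"z": 0.0,"ax": 0.0,"ay": 0.0,"az": -1.005},
    {"x": -296.5,"y": 76.0,"z": 0.0,"ax": 0.0,"ay": 0.0,"az": -1.005},
    {"x": -296.5,"y": 76.0,"z": 100.0,"ax": 0.0,"ay": 0.0,"az": -1.005},
    {"x": -296.5,"y": 76.0,"z": 100.0,"ax": 0.0,"ay": 0.0,"az": -1.005},
    {"x": -296.5,"y": 76.0,"z": 219.0,"ax": 0.0,"ay": 0.0,"az": -1.005},
    {"x": -296.5,"y": 76.0,"z": 219.0,"ax": 0.0,"ay": 0.0,"az": -1.005},
    {"x": -296.5,"y": 76.0,"z": 219.0,"ax": 0.0,"ay": 0.0,"az": -1.005},
    {"x": -296.5,"y": 76.0,"z": 219.0,"ax": 0.0,"ay": 0.0,"az": -1.005},
    {"x": -296.5,"y": 76.0,"z": 219.0,"ax": 0.0,"ay": 0.0,"az": -1.005}
  ]
}}

```text
clock: 3.75
eef_pos: [627.6, -126.0, 110.8]
tcp_rot: [0.554, 3.092, -0.001]
ft_force: [1.4, -0.2, 0.4]
width: 1.002
finger_force: 0.0
```

Run:
```python
from h import *
print(delta((627.5,-124.4,27),2.79), env.get_obs()["eef_pos"])
cv2.imwrite("pics/w3.png",cam("wrist")[0])
```

```text
([0.7, 1.5, 83.8], [-0.0004, 0.0009, -0.0031], 'yaw now 2.787') [ 627.57690448 -125.95334019  110.82165331]
```

View pics/w3.png

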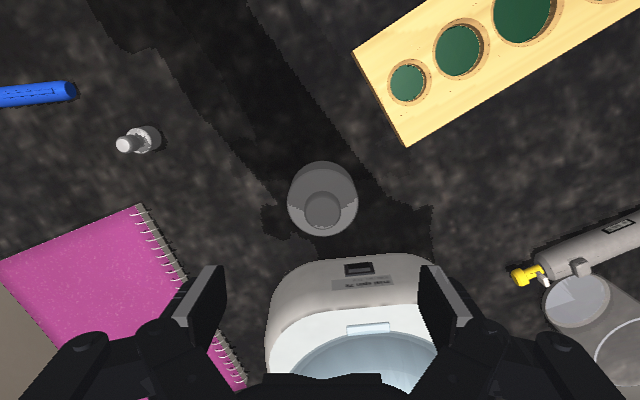

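The weight is at (322,200), midway between the fingers, with the dome behind it at (350,320) and clear of the pads.

Request:
{"op": "apply_moves", "data": {
  "targets": [
    {"x": 0.7,"y": 1.5,"z": 25.0,"ax": 0.0,"ay": 0.0,"az": 0.0},
    {"x": 0.7,"y": 1.5,"z": 50.0,"ax": 0.0,"ay": 0.0,"az": 0.0},
    {"x": 0.7,"y": 1.5,"z": 70.0,"ax": 0.0,"ay": 0.0,"az": 0.0},
    {"x": 0.7,"y": 1.5,"z": 84.0,"ax": 0.0,"ay": 0.0,"az": 0.0},
    {"x": 0.7,"y": 1.5,"z": 84.0,"ax": 0.0,"ay": 0.0,"az": 0.0},
    {"x": 0.7,"y": 1.5,"z": 84.0,"ax": 0.0,"ay": 0.0,"az": 0.0}
  ]
}}

```text
clock: 4.4
eef_pos: [628.4, -122.4, 27.7]
tcp_rot: [0.55, 3.09, 0.001]
ft_force: [0.7, -0.9, 0.6]
width: 0.996
finger_force: 0.0
```

Request:
{"op": "apply_moves", "data": {
  "targets": [
    {"x": 0.0,"y": 0.0,"z": 0.0,"ax": 0.0,"ay": 0.0,"az": 0.0},
    {"x": 0.0,"y": 0.0,"z": 0.0,"ax": 0.0,"ay": 0.0,"az": 0.0},
    {"x": 0.0,"y": 0.0,"z": 0.0,"ax": 0.0,"ay": 0.0,"az": 0.0},
    {"x": 0.0,"y": 0.0,"z": 0.0,"ax": 0.0,"ay": 0.0,"az": 0.0},
    {"x": 0.0,"y": 0.0,"z": 0.0,"ax": 0.0,"ay": 0.0,"az": 0.0},
    {"x": 0.0,"y": 0.0,"z": 0.0,"ax": 0.0,"ay": 0.0,"az": 0.0},
    {"x": 0.0,"y": 0.0,"z": 0.0,"ax": 0.0,"ay": 0.0,"az": 0.0},
    {"x": 0.0,"y": 0.0,"z": 0.0,"ax": 0.0,"ay": 0.0,"az": 0.0}
  ],
  "jaw": 1.0
}}

```text
clock: 5.2
eef_pos: [627.2, -123.8, 27.0]
tcp_rot: [0.551, 3.093, -0.003]
ft_force: [-2.4, -2.5, 5.4]
width: 0.266
finger_force: 58.6
```

Run:
```python
from h import *
o=env.get_obs(); print(o["eef_pos"],o["width"]*85,delta((524.5,171.5,130),1.785),delta((524.5,171.5,37),1.785))
```

```text
[ 627.18482666 -123.81765677   26.96211485] 22.638721123037705 ([198.3, 241.4, -103.7], [-0.0016, 0.0017, 1.0037], 'yaw now 2.789') ([198.4, 241.6, -10.7], [-0.0016, 0.0017, 1.0037], 'yaw now 2.789')
```

Run:
```python
from h import *
im,P,_,_=cam("wrist"); s,Ps,_,_=cam("side")
m=cv2.resize(im[100:400,150:500],None,fx=1.1,fy=1.33); t=cv2.resize(s[150:300,320:460],None,fx=2.85,fy=2.66)
print(m.shape,t.shape); cv2.imwrite("pics/w4.png",np.hstack([m[:399],t[:399]]))
```

```text
(399, 385, 3) (399, 399, 3)
```

View pics/w4.png

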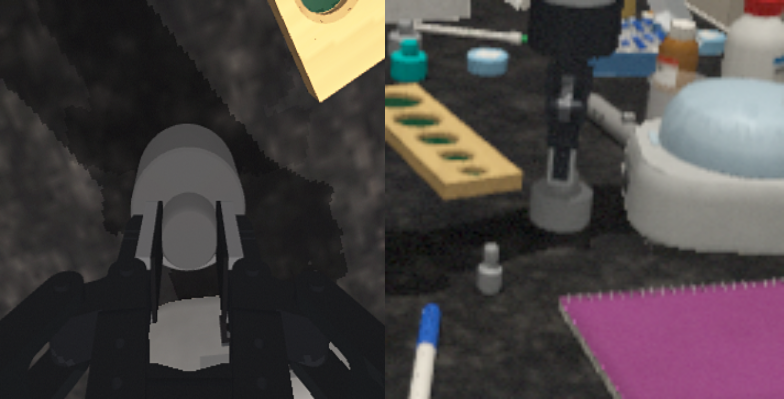

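It grips the knob at (188,230) with the tips on the shoulder; the hold is upright and firm. That also gives the real tip height, so I'll use knob grips throughout. Next I lift it and carry it over well 1.

Request:
{"op": "apply_moves", "data": {
  "targets": [
    {"x": 0.0,"y": 0.0,"z": -15.0,"ax": 0.0,"ay": 0.0,"az": 0.0},
    {"x": 0.0,"y": 0.0,"z": -45.0,"ax": 0.0,"ay": 0.0,"az": 0.0},
    {"x": 0.0,"y": 0.0,"z": -80.0,"ax": 0.0,"ay": 0.0,"az": 0.0},
    {"x": 15.0,"y": 18.0,"z": -104.0,"ax": 0.0,"ay": 0.0,"az": 0.05},
    {"x": 36.0,"y": 44.0,"z": -104.0,"ax": 0.0,"ay": 0.0,"az": 0.15},
    {"x": 61.0,"y": 74.0,"z": -104.0,"ax": 0.0,"ay": 0.0,"az": 0.28},
    {"x": 87.0,"y": 106.0,"z": -104.0,"ax": 0.0,"ay": 0.0,"az": 0.41},
    {"x": 113.0,"y": 138.0,"z": -104.0,"ax": 0.0,"ay": 0.0,"az": 0.54},
    {"x": 139.0,"y": 170.0,"z": -104.0,"ax": 0.0,"ay": 0.0,"az": 0.67},
    {"x": 163.0,"y": 199.0,"z": -104.0,"ax": 0.0,"ay": 0.0,"az": 0.8},
    {"x": 182.0,"y": 222.0,"z": -104.0,"ax": 0.0,"ay": 0.0,"az": 0.91},
    {"x": 193.0,"y": 235.0,"z": -104.0,"ax": 0.0,"ay": 0.0,"az": 0.98},
    {"x": 198.0,"y": 241.0,"z": -104.0,"ax": 0.0,"ay": 0.0,"az": 1.004},
    {"x": 198.0,"y": 241.0,"z": -104.0,"ax": 0.0,"ay": 0.0,"az": 1.004},
    {"x": 198.0,"y": 241.0,"z": -104.0,"ax": 0.0,"ay": 0.0,"az": 1.004}
  ]
}}

```text
clock: 6.8
eef_pos: [523.8, 172.0, 129.9]
tcp_rot: [-1.968, -2.448, 0.002]
ft_force: [0.1, -0.1, -4.8]
width: 0.266
finger_force: 59.5
```

Run:
```python
from h import *
o=env.get_obs(); print(o["eef_pos"],o["width"],o["finger_force"],delta((524.5,171.5,60),1.785),delta((524.5,171.5,36.5),1.785))
im,P,_,_=cam("wrist"); cv2.imwrite("pics/w5.png",im)
# weight centre: knob ~ at TCP; look at body points
R=o["eef_pos"]; m=(np.hypot(P[...,0]-R[0],P[...,1]-R[1])<45)&(abs(P[...,2]-(R[2]+7))<8)
hsv=cv2.cvtColor(im,cv2.COLOR_BGR2HSV); m&=(hsv[...,2]>60)&(hsv[...,1]<40)
print(m.sum(),P[m].min(0),P[m].max(0))
```

```text
[523.84305906 171.99378315 129.91761783] 0.2656380313276696 59.46012318134308 ([-0.6, 0.6, 69.9], [-0.0012, 0.0001, 0.0021], 'yaw now 1.787') ([-0.6, 0.6, 93.4], [-0.0012, 0.0001, 0.0021], 'yaw now 1.787')
3740 [496.95493679 143.44581932 128.92084655] [549.69446967 197.66140001 144.87859133]
```

View pics/w5.png

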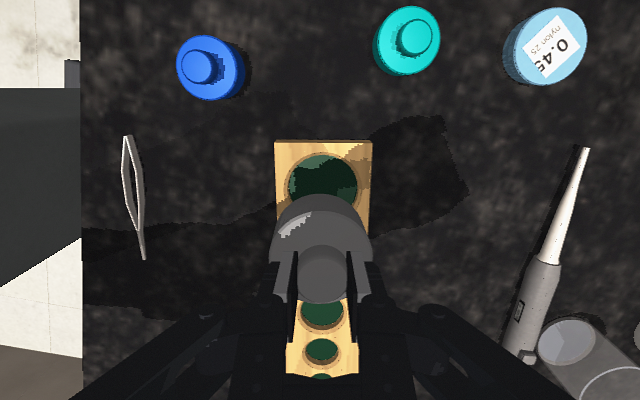

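Weight a hangs level at (322,265) over its well at (322,180), and its body measures within 1.5 mm of the TCP. I'll lower it.

Request:
{"op": "apply_moves", "data": {
  "targets": [
    {"x": 0.3,"y": 1.3,"z": 30.0,"ax": 0.0,"ay": 0.0,"az": 0.0},
    {"x": 0.3,"y": 1.3,"z": 60.0,"ax": 0.0,"ay": 0.0,"az": 0.0},
    {"x": 0.3,"y": 1.3,"z": 75.0,"ax": 0.0,"ay": 0.0,"az": 0.0},
    {"x": 0.3,"y": 1.3,"z": 84.0,"ax": 0.0,"ay": 0.0,"az": 0.0},
    {"x": 0.3,"y": 1.3,"z": 89.0,"ax": 0.0,"ay": 0.0,"az": 0.0},
    {"x": 0.3,"y": 1.3,"z": 92.0,"ax": 0.0,"ay": 0.0,"az": 0.0},
    {"x": 0.3,"y": 1.3,"z": 94.0,"ax": 0.0,"ay": 0.0,"az": 0.0},
    {"x": 0.3,"y": 1.3,"z": 94.0,"ax": 0.0,"ay": 0.0,"az": 0.0},
    {"x": 0.3,"y": 1.3,"z": 94.0,"ax": 0.0,"ay": 0.0,"az": 0.0}
  ]
}}

```text
clock: 7.75
eef_pos: [526.0, 172.9, 36.8]
tcp_rot: [1.97, 2.447, 0.002]
ft_force: [-0.1, -0.2, -5.0]
width: 0.267
finger_force: 59.4
```

Request:
{"op": "apply_moves", "data": {
  "targets": [
    {"x": -0.5,"y": -0.8,"z": 1.0,"ax": 0.0,"ay": 0.0,"az": 0.0},
    {"x": -0.5,"y": -0.8,"z": 1.5,"ax": 0.0,"ay": 0.0,"az": 0.0},
    {"x": -0.5,"y": -0.8,"z": 1.5,"ax": 0.0,"ay": 0.0,"az": 0.0}
  ]
}}

```text
clock: 8.05
eef_pos: [525.0, 172.1, 35.1]
tcp_rot: [1.97, 2.447, 0.0]
ft_force: [0.5, -0.5, -2.3]
width: 0.266
finger_force: 60.0
```

Request:
{"op": "apply_moves", "data": {
  "targets": [
    {"x": 0.0,"y": 0.0,"z": 0.0,"ax": 0.0,"ay": 0.0,"az": 0.0},
    {"x": 0.0,"y": 0.0,"z": 0.0,"ax": 0.0,"ay": 0.0,"az": 0.0},
    {"x": 0.0,"y": 0.0,"z": 0.0,"ax": 0.0,"ay": 0.0,"az": 0.0},
    {"x": 0.0,"y": 0.0,"z": 0.0,"ax": 0.0,"ay": 0.0,"az": 0.0},
    {"x": 0.0,"y": 0.0,"z": 0.0,"ax": 0.0,"ay": 0.0,"az": 0.0},
    {"x": 0.0,"y": 0.0,"z": 0.0,"ax": 0.0,"ay": 0.0,"az": 0.0},
    {"x": 0.0,"y": 0.0,"z": -20.0,"ax": 0.0,"ay": 0.0,"az": 0.0},
    {"x": 0.0,"y": 0.0,"z": -60.0,"ax": 0.0,"ay": 0.0,"az": 0.0},
    {"x": 0.0,"y": 0.0,"z": -105.0,"ax": 0.0,"ay": 0.0,"az": 0.0},
    {"x": 0.0,"y": 0.0,"z": -105.0,"ax": 0.0,"ay": 0.0,"az": 0.0}
  ],
  "jaw": -1.0
}}

```text
clock: 9.05
eef_pos: [528.9, 174.4, 145.7]
tcp_rot: [1.966, 2.442, 0.018]
ft_force: [0.8, 1.4, -0.0]
width: 1.004
finger_force: 0.0
```

Run:
```python
from h import *
o=env.get_obs(); print(o["eef_pos"],o["width"])
im,P,_,_=cam("wrist")
def knob(P,x,y,h,r=20):
    m=(np.hypot(P[...,0]-x,P[...,1]-y)<r)&(abs(P[...,2]-h)<5)
    return (np.round(cv2.minEnclosingCircle(P[m][:,:2].astype(np.float32)),1) if 0 else [np.round(v,1) for v in cv2.minEnclosingCircle(P[m][:,:2].astype(np.float32))], P[m][:,2].mean().round(1)) if m.sum()>8 else None
print(knob(P,524.5,171.5,61),"b",knob(P,566,385,51),"d",knob(P,436,355,45))
for p in((566.6,385.2),(436.2,355.4)): print(delta((*p,140),1.785,o))
```

```text
[528.90965274 174.40330469 145.70106156] 1.0037575583203124
([array([523.5, 170.3]), np.float64(13.3)], np.float64(60.3)) b None d None
([197.9, 81.7, 7.2], [0.0129, -0.0024, 0.0008], 'yaw now 1.786')
([196.6, -52.0, 5.5], [0.0129, -0.0024, 0.0008], 'yaw now 1.786')
```

Request:
{"op": "apply_moves", "data": {
  "targets": [
    {"x": 40.0,"y": 16.0,"z": 5.0,"ax": 0.0,"ay": 0.0,"az": 0.0},
    {"x": 80.0,"y": 33.0,"z": 5.0,"ax": 0.0,"ay": 0.0,"az": 0.0},
    {"x": 120.0,"y": 50.0,"z": 5.0,"ax": 0.0,"ay": 0.0,"az": 0.0},
    {"x": 160.0,"y": 66.0,"z": 5.0,"ax": 0.0,"ay": 0.0,"az": 0.0},
    {"x": 185.0,"y": 77.0,"z": 20.0,"ax": 0.0,"ay": 0.0,"az": 0.0},
    {"x": 198.0,"y": 82.0,"z": 35.0,"ax": 0.0,"ay": 0.0,"az": 0.0},
    {"x": 198.0,"y": 82.0,"z": 35.0,"ax": 0.0,"ay": 0.0,"az": 0.0},
    {"x": 198.0,"y": 82.0,"z": 35.0,"ax": 0.0,"ay": 0.0,"az": 0.0},
    {"x": 198.0,"y": 82.0,"z": 35.0,"ax": 0.0,"ay": 0.0,"az": 0.0}
  ]
}}

```text
clock: 10.0
eef_pos: [563.8, 380.3, 105.0]
tcp_rot: [1.973, 2.443, -0.002]
ft_force: [0.8, -0.1, 0.5]
width: 0.996
finger_force: 0.0
```

```bash
cat >> h.py <<'E'
def knob(P,x,y,h,r=20):
    m=(np.hypot(P[...,0]-x,P[...,1]-y)<r)&(abs(P[...,2]-h)<5)
    if m.sum()<9: return None
    c,rr=cv2.minEnclosingCircle(P[m][:,:2].astype(np.float32)); return np.round(c,1),round(rr,1),P[m][:,2].mean().round(1)
E
python3 - <<'E'
from h import *
o=env.get_obs(); print(o["eef_pos"],o["width"])
im,P,_,_=cam("wrist"); k=knob(P,566,385,51,25); print("b",k,"d",knob(P,436,355,45))
print(delta((*k[0],28),1.785,o))
E
```

```text
[563.79769124 380.32696593 104.96620651] 0.9958643572008039
b (array([568.3, 386.5]), 11.4, np.float64(49.4)) d (array([439.5, 356.2]), 7.8, np.float64(43.2))
([5.2, 5.7, 77.0], [0.0002, 0.0021, -0.002], 'yaw now 1.783')
```

Request:
{"op": "apply_moves", "data": {
  "targets": [
    {"x": 4.8,"y": 4.8,"z": 25.0,"ax": 0.0,"ay": 0.0,"az": 0.0},
    {"x": 4.8,"y": 4.8,"z": 50.0,"ax": 0.0,"ay": 0.0,"az": 0.0},
    {"x": 4.8,"y": 4.8,"z": 67.0,"ax": 0.0,"ay": 0.0,"az": 0.0},
    {"x": 4.8,"y": 4.8,"z": 77.0,"ax": 0.0,"ay": 0.0,"az": 0.0},
    {"x": 4.8,"y": 4.8,"z": 77.0,"ax": 0.0,"ay": 0.0,"az": 0.0},
    {"x": 4.8,"y": 4.8,"z": 77.0,"ax": 0.0,"ay": 0.0,"az": 0.0}
  ]
}}

```text
clock: 10.65
eef_pos: [567.1, 389.0, 28.7]
tcp_rot: [1.971, 2.446, 0.002]
ft_force: [-0.3, 0.0, 0.3]
width: 0.998
finger_force: 0.0
```

Request:
{"op": "apply_moves", "data": {
  "targets": [
    {"x": 0.0,"y": 0.0,"z": 0.0,"ax": 0.0,"ay": 0.0,"az": 0.0},
    {"x": 0.0,"y": 0.0,"z": 0.0,"ax": 0.0,"ay": 0.0,"az": 0.0},
    {"x": 0.0,"y": 0.0,"z": 0.0,"ax": 0.0,"ay": 0.0,"az": 0.0},
    {"x": 0.0,"y": 0.0,"z": 0.0,"ax": 0.0,"ay": 0.0,"az": 0.0},
    {"x": 0.0,"y": 0.0,"z": 0.0,"ax": 0.0,"ay": 0.0,"az": 0.0},
    {"x": 0.0,"y": 0.0,"z": 0.0,"ax": 0.0,"ay": 0.0,"az": 0.0},
    {"x": 0.0,"y": 0.0,"z": 0.0,"ax": 0.0,"ay": 0.0,"az": 0.0},
    {"x": 0.0,"y": 0.0,"z": 0.0,"ax": 0.0,"ay": 0.0,"az": 0.0}
  ],
  "jaw": 1.0
}}

```text
clock: 11.45
eef_pos: [566.9, 389.0, 28.3]
tcp_rot: [1.97, 2.447, 0.002]
ft_force: [0.2, 0.5, 3.5]
width: 0.204
finger_force: 58.7
```

Run:
```python
from h import *
o=env.get_obs(); print(o["eef_pos"],o["width"],delta((538.5,105.5,130),1.785))
```

```text
[566.94521631 388.99966358  28.31748603] 0.2043751027476887 ([-270.9, -88.1, -101.9], [0.0012, -0.0005, 0.0007], 'yaw now 1.786')
```

Request:
{"op": "apply_moves", "data": {
  "targets": [
    {"x": 0.0,"y": 0.0,"z": -15.0,"ax": 0.0,"ay": 0.0,"az": 0.0},
    {"x": 0.0,"y": 0.0,"z": -45.0,"ax": 0.0,"ay": 0.0,"az": 0.0},
    {"x": 0.0,"y": 0.0,"z": -80.0,"ax": 0.0,"ay": 0.0,"az": 0.0},
    {"x": -15.0,"y": -5.0,"z": -102.0,"ax": 0.0,"ay": 0.0,"az": 0.0},
    {"x": -45.0,"y": -15.0,"z": -102.0,"ax": 0.0,"ay": 0.0,"az": 0.0},
    {"x": -85.0,"y": -28.0,"z": -102.0,"ax": 0.0,"ay": 0.0,"az": 0.0},
    {"x": -125.0,"y": -41.0,"z": -102.0,"ax": 0.0,"ay": 0.0,"az": 0.0},
    {"x": -165.0,"y": -54.0,"z": -102.0,"ax": 0.0,"ay": 0.0,"az": 0.0},
    {"x": -205.0,"y": -67.0,"z": -102.0,"ax": 0.0,"ay": 0.0,"az": 0.0},
    {"x": -240.0,"y": -78.0,"z": -102.0,"ax": 0.0,"ay": 0.0,"az": 0.0},
    {"x": -262.0,"y": -85.0,"z": -102.0,"ax": 0.0,"ay": 0.0,"az": 0.0},
    {"x": -271.0,"y": -88.0,"z": -102.0,"ax": 0.0,"ay": 0.0,"az": 0.0},
    {"x": -271.0,"y": -88.0,"z": -102.0,"ax": 0.0,"ay": 0.0,"az": 0.0},
    {"x": -271.0,"y": -88.0,"z": -102.0,"ax": 0.0,"ay": 0.0,"az": 0.0}
  ]
}}

```text
clock: 12.85
eef_pos: [538.3, 107.4, 130.1]
tcp_rot: [-1.967, -2.448, -0.003]
ft_force: [-0.0, 0.6, -2.6]
width: 0.204
finger_force: 58.8
```

```bash
cat > held.py <<'E'
from h import *
import sys
wx,wy,gz,dz,H=map(float,sys.argv[1:6])  # well centre, grasp TCP z, H= body height
o=env.get_obs(); e=np.array(o["eef_pos"]); print(e,o["width"],o["finger_force"],o["ft_force"])
im,P,_,_=cam("wrist"); ztop=e[2]-gz+H
hsv=cv2.cvtColor(im,cv2.COLOR_BGR2HSV)
g=(np.hypot(P[...,0]-e[0],P[...,1]-e[1])<40)&(hsv[...,2]>60)&(hsv[...,1]<40)
m=g&(P[...,2]<ztop+3)&(P[...,2]>ztop-25); k=g&(abs(P[...,2]-ztop-20)<4)
c=lambda q:((q.min(0)+q.max(0))/2).round(1)
print("body",m.sum(),P[m].min(0).round(1),P[m].max(0).round(1)); 
if k.sum(): print("knob",k.sum(),P[k].min(0).round(1),P[k].max(0).round(1))
B=np.array([(P[m][:,0].min()+P[m][:,0].max())/2,(P[m][:,1].min()+P[m][:,1].max())/2]); off=B-e[:2]
print("body-tcp",off.round(1)); print("tcp=well:",delta((wx,wy,gz+dz),1.785,o)); print("body=well:",delta((wx-off[0],wy-off[1],gz+dz),1.785,o))
E
python3 held.py 538.5 105.5 28.3 9 31
```

```text
[538.29421435 107.39855732 130.05486979] 0.20363097722745693 58.82817506790161 [-0.00341433  0.55101776 -2.59978707]
body 3076 [517.4  84.9 107.8] [560.8 127.9 134.4]
knob 1403 [520.9  94.2 148.8] [553.2 122.6 156.7]
body-tcp [ 0.8 -1. ]
tcp=well: ([-2.1, -0.3, 92.8], [0.0009, -0.002, 0.003], 'yaw now 1.788')
body=well: ([-1.0, -0.9, 92.8], [0.0009, -0.002, 0.003], 'yaw now 1.788')
```

Request:
{"op": "apply_moves", "data": {
  "targets": [
    {"x": -1.0,"y": -0.9,"z": 30.0,"ax": 0.0,"ay": 0.0,"az": 0.0},
    {"x": -1.0,"y": -0.9,"z": 60.0,"ax": 0.0,"ay": 0.0,"az": 0.0},
    {"x": -1.0,"y": -0.9,"z": 75.0,"ax": 0.0,"ay": 0.0,"az": 0.0},
    {"x": -1.0,"y": -0.9,"z": 84.0,"ax": 0.0,"ay": 0.0,"az": 0.0},
    {"x": -1.0,"y": -0.9,"z": 89.0,"ax": 0.0,"ay": 0.0,"az": 0.0},
    {"x": -1.0,"y": -0.9,"z": 92.0,"ax": 0.0,"ay": 0.0,"az": 0.0},
    {"x": -1.0,"y": -0.9,"z": 93.0,"ax": 0.0,"ay": 0.0,"az": 0.0},
    {"x": -1.0,"y": -0.9,"z": 93.5,"ax": 0.0,"ay": 0.0,"az": 0.0},
    {"x": -1.0,"y": -0.9,"z": 93.5,"ax": 0.0,"ay": 0.0,"az": 0.0}
  ]
}}

```text
clock: 13.8
eef_pos: [538.2, 104.3, 36.9]
tcp_rot: [1.97, 2.446, 0.002]
ft_force: [0.6, -0.5, -2.1]
width: 0.206
finger_force: 58.9
```

Request:
{"op": "apply_moves", "data": {
  "targets": [
    {"x": 0.0,"y": 0.0,"z": 0.5,"ax": 0.0,"ay": 0.0,"az": 0.0},
    {"x": 0.0,"y": 0.0,"z": 0.5,"ax": 0.0,"ay": 0.0,"az": 0.0}
  ]
}}

```text
clock: 14.0
eef_pos: [538.2, 104.4, 36.4]
tcp_rot: [1.97, 2.447, 0.002]
ft_force: [-0.4, 0.6, 1.1]
width: 0.204
finger_force: 59.4
```

Request:
{"op": "apply_moves", "data": {
  "targets": [
    {"x": 0.0,"y": 0.0,"z": 0.0,"ax": 0.0,"ay": 0.0,"az": 0.0},
    {"x": 0.0,"y": 0.0,"z": 0.0,"ax": 0.0,"ay": 0.0,"az": 0.0},
    {"x": 0.0,"y": 0.0,"z": 0.0,"ax": 0.0,"ay": 0.0,"az": 0.0},
    {"x": 0.0,"y": 0.0,"z": 0.0,"ax": 0.0,"ay": 0.0,"az": 0.0},
    {"x": 0.0,"y": 0.0,"z": 0.0,"ax": 0.0,"ay": 0.0,"az": 0.0},
    {"x": 0.0,"y": 0.0,"z": 0.0,"ax": 0.0,"ay": 0.0,"az": 0.0},
    {"x": 0.0,"y": 0.0,"z": -20.0,"ax": 0.0,"ay": 0.0,"az": 0.0},
    {"x": 0.0,"y": 0.0,"z": -60.0,"ax": 0.0,"ay": 0.0,"az": 0.0},
    {"x": 0.0,"y": 0.0,"z": -100.0,"ax": 0.0,"ay": 0.0,"az": 0.0},
    {"x": 0.0,"y": 0.0,"z": -100.0,"ax": 0.0,"ay": 0.0,"az": 0.0},
    {"x": 0.0,"y": 0.0,"z": -100.0,"ax": 0.0,"ay": 0.0,"az": 0.0},
    {"x": 0.0,"y": 0.0,"z": -100.0,"ax": 0.0,"ay": 0.0,"az": 0.0}
  ],
  "jaw": -1.0
}}

```text
clock: 15.2
eef_pos: [536.7, 103.5, 134.8]
tcp_rot: [-1.97, -2.446, 0.003]
ft_force: [0.1, -0.5, -0.3]
width: 0.999
finger_force: 0.0
```

Run:
```python
from h import *
o=env.get_obs(); print(o["eef_pos"],o["width"])
im,P,_,_=cam("wrist"); print("a",knob(P,524.5,171.5,61),"b",knob(P,538.5,105.5,58))
print(delta((437,352,105),1.785,o),delta((437,352,140),1.785,o))
```

```text
[536.72229575 103.49831407 134.75062898] 0.9991810210042246
a (array([523.7, 170.3]), 13.0, np.float64(60.4)) b (array([539.3, 102.8]), 11.2, np.float64(57.3))
([264.1, -44.4, 29.8], [-0.0023, 0.0003, 0.0008], 'yaw now 1.786') ([264.1, -44.4, -5.2], [-0.0023, 0.0003, 0.0008], 'yaw now 1.786')
```

Request:
{"op": "apply_moves", "data": {
  "targets": [
    {"x": 30.0,"y": -5.0,"z": 0.0,"ax": 0.0,"ay": 0.0,"az": 0.0},
    {"x": 70.0,"y": -12.0,"z": 0.0,"ax": 0.0,"ay": 0.0,"az": 0.0},
    {"x": 115.0,"y": -19.0,"z": 0.0,"ax": 0.0,"ay": 0.0,"az": 0.0},
    {"x": 160.0,"y": -27.0,"z": 0.0,"ax": 0.0,"ay": 0.0,"az": 0.0},
    {"x": 205.0,"y": -35.0,"z": 5.0,"ax": 0.0,"ay": 0.0,"az": 0.0},
    {"x": 245.0,"y": -41.0,"z": 20.0,"ax": 0.0,"ay": 0.0,"az": 0.0},
    {"x": 264.0,"y": -44.0,"z": 30.0,"ax": 0.0,"ay": 0.0,"az": 0.0},
    {"x": 264.0,"y": -44.0,"z": 30.0,"ax": 0.0,"ay": 0.0,"az": 0.0},
    {"x": 264.0,"y": -44.0,"z": 30.0,"ax": 0.0,"ay": 0.0,"az": 0.0},
    {"x": 264.0,"y": -44.0,"z": 30.0,"ax": 0.0,"ay": 0.0,"az": 0.0},
    {"x": 264.0,"y": -44.0,"z": 30.0,"ax": 0.0,"ay": 0.0,"az": 0.0}
  ]
}}

```text
clock: 16.35
eef_pos: [439.7, 350.7, 105.9]
tcp_rot: [1.973, 2.443, -0.0]
ft_force: [0.7, 1.2, 0.2]
width: 1.0
finger_force: 0.0
```

Run:
```python
from h import *
o=env.get_obs(); print(o["eef_pos"],o["width"])
im,P,_,_=cam("wrist"); k=knob(P,437.5,355.5,45); print("d",k)
print(delta((*k[0],22.5),1.785,o))
```

```text
[439.66212481 350.73742853 105.91814315] 1.0003160468091934
d (array([439., 356.]), 7.8, np.float64(43.2))
([5.4, 0.4, 83.4], [0.0006, 0.001, -0.0024], 'yaw now 1.783')
```

Request:
{"op": "apply_moves", "data": {
  "targets": [
    {"x": 5.3,"y": 0.0,"z": 25.0,"ax": 0.0,"ay": 0.0,"az": 0.0},
    {"x": 5.3,"y": 0.0,"z": 52.0,"ax": 0.0,"ay": 0.0,"az": 0.0},
    {"x": 5.3,"y": 0.0,"z": 72.0,"ax": 0.0,"ay": 0.0,"az": 0.0},
    {"x": 5.3,"y": 0.0,"z": 83.5,"ax": 0.0,"ay": 0.0,"az": 0.0},
    {"x": 5.3,"y": 0.0,"z": 83.5,"ax": 0.0,"ay": 0.0,"az": 0.0},
    {"x": 5.3,"y": 0.0,"z": 83.5,"ax": 0.0,"ay": 0.0,"az": 0.0}
  ]
}}

```text
clock: 17.0
eef_pos: [437.8, 357.9, 22.9]
tcp_rot: [1.971, 2.446, 0.002]
ft_force: [0.3, 0.9, -0.2]
width: 0.995
finger_force: 0.0
```

Request:
{"op": "apply_moves", "data": {
  "targets": [
    {"x": 0.0,"y": 0.0,"z": 0.0,"ax": 0.0,"ay": 0.0,"az": 0.0},
    {"x": 0.0,"y": 0.0,"z": 0.0,"ax": 0.0,"ay": 0.0,"az": 0.0},
    {"x": 0.0,"y": 0.0,"z": 0.0,"ax": 0.0,"ay": 0.0,"az": 0.0},
    {"x": 0.0,"y": 0.0,"z": 0.0,"ax": 0.0,"ay": 0.0,"az": 0.0},
    {"x": 0.0,"y": 0.0,"z": 0.0,"ax": 0.0,"ay": 0.0,"az": 0.0},
    {"x": 0.0,"y": 0.0,"z": 0.0,"ax": 0.0,"ay": 0.0,"az": 0.0},
    {"x": 0.0,"y": 0.0,"z": 0.0,"ax": 0.0,"ay": 0.0,"az": 0.0},
    {"x": 0.0,"y": 0.0,"z": 0.0,"ax": 0.0,"ay": 0.0,"az": 0.0}
  ],
  "jaw": 1.0
}}

```text
clock: 17.8
eef_pos: [437.5, 358.0, 22.6]
tcp_rot: [1.97, 2.447, 0.001]
ft_force: [0.8, -0.5, 3.7]
width: 0.119
finger_force: 58.7
```

Run:
```python
from h import *
o=env.get_obs(); print(o["eef_pos"],o["width"],delta((561,1.6,125),1.785))
```

```text
[437.52110853 357.99969719  22.63694476] 0.11939720909573683 ([-374.5, 44.7, -102.5], [0.0008, -0.0004, 0.0008], 'yaw now 1.786')
```

Request:
{"op": "apply_moves", "data": {
  "targets": [
    {"x": 0.0,"y": 0.0,"z": -15.0,"ax": 0.0,"ay": 0.0,"az": 0.0},
    {"x": 0.0,"y": 0.0,"z": -45.0,"ax": 0.0,"ay": 0.0,"az": 0.0},
    {"x": 0.0,"y": 0.0,"z": -80.0,"ax": 0.0,"ay": 0.0,"az": 0.0},
    {"x": -15.0,"y": 2.0,"z": -102.0,"ax": 0.0,"ay": 0.0,"az": 0.0},
    {"x": -45.0,"y": 5.0,"z": -102.0,"ax": 0.0,"ay": 0.0,"az": 0.0},
    {"x": -90.0,"y": 11.0,"z": -102.0,"ax": 0.0,"ay": 0.0,"az": 0.0},
    {"x": -135.0,"y": 16.0,"z": -102.0,"ax": 0.0,"ay": 0.0,"az": 0.0},
    {"x": -180.0,"y": 21.0,"z": -102.0,"ax": 0.0,"ay": 0.0,"az": 0.0},
    {"x": -225.0,"y": 27.0,"z": -102.0,"ax": 0.0,"ay": 0.0,"az": 0.0},
    {"x": -270.0,"y": 32.0,"z": -102.0,"ax": 0.0,"ay": 0.0,"az": 0.0},
    {"x": -315.0,"y": 38.0,"z": -102.0,"ax": 0.0,"ay": 0.0,"az": 0.0},
    {"x": -350.0,"y": 42.0,"z": -102.0,"ax": 0.0,"ay": 0.0,"az": 0.0},
    {"x": -368.0,"y": 44.0,"z": -102.0,"ax": 0.0,"ay": 0.0,"az": 0.0},
    {"x": -374.5,"y": 44.7,"z": -102.0,"ax": 0.0,"ay": 0.0,"az": 0.0},
    {"x": -374.5,"y": 44.7,"z": -102.0,"ax": 0.0,"ay": 0.0,"az": 0.0},
    {"x": -374.5,"y": 44.7,"z": -102.0,"ax": 0.0,"ay": 0.0,"az": 0.0},
    {"x": -374.5,"y": 44.7,"z": -102.0,"ax": 0.0,"ay": 0.0,"az": 0.0}
  ]
}}

```text
clock: 19.5
eef_pos: [560.3, 3.7, 124.3]
tcp_rot: [-1.965, -2.45, -0.001]
ft_force: [0.8, 0.0, 0.2]
width: 0.111
finger_force: 58.6
```

```bash
python3 held.py 561 1.6 22.6 8.5 25
```

```text
[560.28244676   3.71941572 124.33908408] 0.1110811360699331 58.629611134529114 [0.83321199 0.02285225 0.22310288]
body 1256 [548.3   2.6 105.4] [573.5  15.7 129.3]
knob 610 [547.1  -5.5 142.7] [569.2  18.5 150.7]
body-tcp [0.6 5.5]
tcp=well: ([-2.3, 0.2, 93.2], [-0.0, -0.0012, 0.0044], 'yaw now 1.789')
body=well: ([-7.6, -1.6, 93.2], [-0.0, -0.0012, 0.0044], 'yaw now 1.789')
```

Request:
{"op": "apply_moves", "data": {
  "targets": [
    {"x": -1.0,"y": 0.1,"z": 30.0,"ax": 0.0,"ay": 0.0,"az": 0.0},
    {"x": -1.0,"y": 0.1,"z": 60.0,"ax": 0.0,"ay": 0.0,"az": 0.0},
    {"x": -1.0,"y": 0.1,"z": 75.0,"ax": 0.0,"ay": 0.0,"az": 0.0},
    {"x": -1.0,"y": 0.1,"z": 84.0,"ax": 0.0,"ay": 0.0,"az": 0.0},
    {"x": -1.0,"y": 0.1,"z": 89.0,"ax": 0.0,"ay": 0.0,"az": 0.0},
    {"x": -1.0,"y": 0.1,"z": 92.0,"ax": 0.0,"ay": 0.0,"az": 0.0},
    {"x": -1.0,"y": 0.1,"z": 93.0,"ax": 0.0,"ay": 0.0,"az": 0.0},
    {"x": -1.0,"y": 0.1,"z": 93.3,"ax": 0.0,"ay": 0.0,"az": 0.0},
    {"x": -1.0,"y": 0.1,"z": 93.3,"ax": 0.0,"ay": 0.0,"az": 0.0}
  ]
}}

```text
clock: 20.45
eef_pos: [561.5, 0.6, 31.5]
tcp_rot: [1.97, 2.446, 0.002]
ft_force: [-0.4, 1.1, 0.2]
width: 0.112
finger_force: 58.7
```

Request:
{"op": "apply_moves", "data": {
  "targets": [
    {"x": 1.5,"y": 0.0,"z": 0.5,"ax": 0.0,"ay": 0.0,"az": 0.0},
    {"x": 1.5,"y": 0.0,"z": 1.0,"ax": 0.0,"ay": 0.0,"az": 0.0},
    {"x": 1.5,"y": 0.0,"z": 1.0,"ax": 0.0,"ay": 0.0,"az": 0.0}
  ]
}}

```text
clock: 20.75
eef_pos: [561.2, 1.9, 30.6]
tcp_rot: [1.97, 2.446, 0.001]
ft_force: [-0.2, -0.0, 3.6]
width: 0.114
finger_force: 59.4
```

Request:
{"op": "apply_moves", "data": {
  "targets": [
    {"x": 0.0,"y": 0.0,"z": 0.0,"ax": 0.0,"ay": 0.0,"az": 0.0},
    {"x": 0.0,"y": 0.0,"z": 0.0,"ax": 0.0,"ay": 0.0,"az": 0.0},
    {"x": 0.0,"y": 0.0,"z": 0.0,"ax": 0.0,"ay": 0.0,"az": 0.0},
    {"x": 0.0,"y": 0.0,"z": 0.0,"ax": 0.0,"ay": 0.0,"az": 0.0},
    {"x": 0.0,"y": 0.0,"z": 0.0,"ax": 0.0,"ay": 0.0,"az": 0.0},
    {"x": 0.0,"y": 0.0,"z": 0.0,"ax": 0.0,"ay": 0.0,"az": 0.0},
    {"x": 0.0,"y": 0.0,"z": -20.0,"ax": 0.0,"ay": 0.0,"az": 0.0},
    {"x": 0.0,"y": 0.0,"z": -60.0,"ax": 0.0,"ay": 0.0,"az": 0.0},
    {"x": 0.0,"y": 0.0,"z": -105.0,"ax": 0.0,"ay": 0.0,"az": 0.0},
    {"x": 0.0,"y": 0.0,"z": -105.0,"ax": 0.0,"ay": 0.0,"az": 0.0},
    {"x": 0.0,"y": 0.0,"z": -105.0,"ax": 0.0,"ay": 0.0,"az": 0.0},
    {"x": 0.0,"y": 0.0,"z": -105.0,"ax": 0.0,"ay": 0.0,"az": 0.0}
  ],
  "jaw": -1.0
}}

```text
clock: 21.95
eef_pos: [559.7, 1.5, 133.8]
tcp_rot: [-1.969, -2.446, 0.003]
ft_force: [0.6, 0.4, -1.1]
width: 0.998
finger_force: 0.0
```

Run:
```python
from h import *
o=env.get_obs(); print(o["eef_pos"],o["width"])
im,P,_,_=cam("wrist"); print("a",knob(P,524.5,171.5,61),"b",knob(P,538.5,105.5,58),"d",knob(P,561,1.6,52))
print(delta((422.7,-145,105),1.785,o))
```

```text
[559.69384606   1.47003189 133.83943689] 0.9981200656048739
a None b (array([539.4, 102.5]), 11.0, np.float64(57.4)) d (array([5.624e+02, 2.000e-01]), 7.7, np.float64(51.1))
([-113.9, -165.0, 29.3], [-0.0026, -0.0001, 0.0007], 'yaw now 1.786')
```

Request:
{"op": "apply_moves", "data": {
  "targets": [
    {"x": -15.0,"y": -22.0,"z": 0.0,"ax": 0.0,"ay": 0.0,"az": 0.0},
    {"x": -38.0,"y": -55.0,"z": 0.0,"ax": 0.0,"ay": 0.0,"az": 0.0},
    {"x": -62.0,"y": -90.0,"z": 0.0,"ax": 0.0,"ay": 0.0,"az": 0.0},
    {"x": -86.0,"y": -125.0,"z": 5.0,"ax": 0.0,"ay": 0.0,"az": 0.0},
    {"x": -105.0,"y": -152.0,"z": 15.0,"ax": 0.0,"ay": 0.0,"az": 0.0},
    {"x": -114.0,"y": -165.0,"z": 29.0,"ax": 0.0,"ay": 0.0,"az": 0.0},
    {"x": -114.0,"y": -165.0,"z": 29.0,"ax": 0.0,"ay": 0.0,"az": 0.0},
    {"x": -114.0,"y": -165.0,"z": 29.0,"ax": 0.0,"ay": 0.0,"az": 0.0},
    {"x": -114.0,"y": -165.0,"z": 29.0,"ax": 0.0,"ay": 0.0,"az": 0.0},
    {"x": -114.0,"y": -165.0,"z": 29.0,"ax": 0.0,"ay": 0.0,"az": 0.0}
  ]
}}

```text
clock: 23.0
eef_pos: [425.3, -143.5, 106.4]
tcp_rot: [1.967, 2.449, 0.002]
ft_force: [0.5, -0.1, 0.3]
width: 1.004
finger_force: 0.0
```

Run:
```python
from h import *
o=env.get_obs(); print(o["eef_pos"],o["width"],o["joint_pos"].round(2))
im,P,_,_=cam("wrist"); k=knob(P,422.5,-141,48); print("c",k)
print(delta((*k[0],25.5),1.785,o))
```

```text
[ 425.32340102 -143.49125857  106.35028627] 1.0038054320208163 [ 0.59  0.5  -0.45  2.1   0.37  0.61  0.1 ]
c (array([ 422.6, -142.3]), 9.2, np.float64(46.4))
([1.7, -2.5, 80.8], [0.0018, -0.0001, 0.0033], 'yaw now 1.788')
```

Request:
{"op": "apply_moves", "data": {
  "targets": [
    {"x": 1.0,"y": -2.5,"z": 25.0,"ax": 0.0,"ay": 0.0,"az": 0.0},
    {"x": 1.0,"y": -2.5,"z": 50.0,"ax": 0.0,"ay": 0.0,"az": 0.0},
    {"x": 1.0,"y": -2.5,"z": 70.0,"ax": 0.0,"ay": 0.0,"az": 0.0},
    {"x": 1.0,"y": -2.5,"z": 81.0,"ax": 0.0,"ay": 0.0,"az": 0.0},
    {"x": 1.0,"y": -2.5,"z": 81.0,"ax": 0.0,"ay": 0.0,"az": 0.0},
    {"x": 1.0,"y": -2.5,"z": 81.0,"ax": 0.0,"ay": 0.0,"az": 0.0}
  ]
}}

```text
clock: 23.65
eef_pos: [421.9, -143.8, 25.2]
tcp_rot: [1.969, 2.448, 0.001]
ft_force: [0.8, 0.5, 0.1]
width: 1.005
finger_force: 0.0
```

Request:
{"op": "apply_moves", "data": {
  "targets": [
    {"x": 1.0,"y": 0.0,"z": 0.0,"ax": 0.0,"ay": 0.0,"az": 0.0},
    {"x": 1.0,"y": 0.0,"z": 0.0,"ax": 0.0,"ay": 0.0,"az": 0.0},
    {"x": 1.0,"y": 0.0,"z": 0.0,"ax": 0.0,"ay": 0.0,"az": 0.0},
    {"x": 1.0,"y": 0.0,"z": 0.0,"ax": 0.0,"ay": 0.0,"az": 0.0},
    {"x": 1.0,"y": 0.0,"z": 0.0,"ax": 0.0,"ay": 0.0,"az": 0.0},
    {"x": 1.0,"y": 0.0,"z": 0.0,"ax": 0.0,"ay": 0.0,"az": 0.0},
    {"x": 1.0,"y": 0.0,"z": 0.0,"ax": 0.0,"ay": 0.0,"az": 0.0},
    {"x": 1.0,"y": 0.0,"z": 0.0,"ax": 0.0,"ay": 0.0,"az": 0.0}
  ],
  "jaw": 1.0
}}

```text
clock: 24.45
eef_pos: [421.6, -143.3, 25.3]
tcp_rot: [1.969, 2.446, 0.001]
ft_force: [0.1, -0.5, 5.1]
width: 0.154
finger_force: 58.7
```

Run:
```python
from h import *
o=env.get_obs(); print(o["eef_pos"],o["width"],delta((551,49,128),1.785))
```

```text
[ 421.59169055 -143.32785934   25.27643375] 0.15416310484285822 ([160.2, 167.6, -102.6], [0.0011, 0.0005, 0.0009], 'yaw now 1.786')
```

Request:
{"op": "apply_moves", "data": {
  "targets": [
    {"x": 0.0,"y": 0.0,"z": -15.0,"ax": 0.0,"ay": 0.0,"az": 0.0},
    {"x": 0.0,"y": 0.0,"z": -45.0,"ax": 0.0,"ay": 0.0,"az": 0.0},
    {"x": 0.0,"y": 0.0,"z": -80.0,"ax": 0.0,"ay": 0.0,"az": 0.0},
    {"x": 12.0,"y": 12.0,"z": -102.0,"ax": 0.0,"ay": 0.0,"az": 0.0},
    {"x": 35.0,"y": 36.0,"z": -102.0,"ax": 0.0,"ay": 0.0,"az": 0.0},
    {"x": 65.0,"y": 68.0,"z": -102.0,"ax": 0.0,"ay": 0.0,"az": 0.0},
    {"x": 95.0,"y": 99.0,"z": -102.0,"ax": 0.0,"ay": 0.0,"az": 0.0},
    {"x": 125.0,"y": 130.0,"z": -102.0,"ax": 0.0,"ay": 0.0,"az": 0.0},
    {"x": 148.0,"y": 155.0,"z": -102.0,"ax": 0.0,"ay": 0.0,"az": 0.0},
    {"x": 158.0,"y": 165.0,"z": -102.0,"ax": 0.0,"ay": 0.0,"az": 0.0},
    {"x": 160.0,"y": 167.5,"z": -102.0,"ax": 0.0,"ay": 0.0,"az": 0.0},
    {"x": 160.0,"y": 167.5,"z": -102.0,"ax": 0.0,"ay": 0.0,"az": 0.0},
    {"x": 160.0,"y": 167.5,"z": -102.0,"ax": 0.0,"ay": 0.0,"az": 0.0},
    {"x": 160.0,"y": 167.5,"z": -102.0,"ax": 0.0,"ay": 0.0,"az": 0.0}
  ]
}}

```text
clock: 25.85
eef_pos: [549.7, 46.5, 126.8]
tcp_rot: [1.974, 2.444, -0.003]
ft_force: [-0.4, 0.7, -0.2]
width: 0.156
finger_force: 58.6
```

```bash
python3 held.py 551 49 25.3 8.5 28
```

```text
[549.72844289  46.50707021 126.77163969] 0.15595662797984833 58.64829361438751 [-0.35137161  0.65167554 -0.21593798]
body 2252 [532.9  41.  104.9] [567.6  65.5 131.9]
knob 957 [534.5  39.3 145.5] [560.3  61.2 153.5]
body-tcp [0.5 6.7]
tcp=well: ([2.3, 1.9, 93.0], [-0.0015, 0.0012, -0.002], 'yaw now 1.783')
body=well: ([-4.2, 0.0, 93.0], [-0.0015, 0.0012, -0.002], 'yaw now 1.783')
```

Request:
{"op": "apply_moves", "data": {
  "targets": [
    {"x": 1.0,"y": 1.0,"z": 30.0,"ax": 0.0,"ay": 0.0,"az": 0.0},
    {"x": 1.0,"y": 1.0,"z": 60.0,"ax": 0.0,"ay": 0.0,"az": 0.0},
    {"x": 1.0,"y": 1.0,"z": 75.0,"ax": 0.0,"ay": 0.0,"az": 0.0},
    {"x": 1.0,"y": 1.0,"z": 79.0,"ax": 0.0,"ay": 0.0,"az": 0.0},
    {"x": 1.0,"y": 1.0,"z": 79.0,"ax": 0.0,"ay": 0.0,"az": 0.0},
    {"x": 1.0,"y": 1.0,"z": 79.0,"ax": 0.0,"ay": 0.0,"az": 0.0}
  ]
}}

```text
clock: 26.5
eef_pos: [552.1, 49.9, 49.0]
tcp_rot: [1.97, 2.445, 0.002]
ft_force: [0.2, -0.2, -0.6]
width: 0.153
finger_force: 58.7
```

Request:
{"op": "apply_moves", "data": {
  "targets": [
    {"x": -1.5,"y": -1.5,"z": 0.0,"ax": 0.0,"ay": 0.0,"az": 0.0},
    {"x": -1.5,"y": -1.5,"z": 6.0,"ax": 0.0,"ay": 0.0,"az": 0.0},
    {"x": -1.5,"y": -1.5,"z": 11.0,"ax": 0.0,"ay": 0.0,"az": 0.0},
    {"x": -1.5,"y": -1.5,"z": 14.0,"ax": 0.0,"ay": 0.0,"az": 0.0},
    {"x": -1.5,"y": -1.5,"z": 15.5,"ax": 0.0,"ay": 0.0,"az": 0.0},
    {"x": -1.5,"y": -1.5,"z": 15.5,"ax": 0.0,"ay": 0.0,"az": 0.0},
    {"x": -1.5,"y": -1.5,"z": 15.5,"ax": 0.0,"ay": 0.0,"az": 0.0}
  ]
}}

```text
clock: 27.2
eef_pos: [550.6, 48.3, 33.1]
tcp_rot: [1.97, 2.446, 0.001]
ft_force: [-0.8, -0.5, 5.1]
width: 0.155
finger_force: 59.7
```

Light floor contact (5 N), so I'll release.

Request:
{"op": "apply_moves", "data": {
  "targets": [
    {"x": 0.0,"y": 0.0,"z": 0.0,"ax": 0.0,"ay": 0.0,"az": 0.0},
    {"x": 0.0,"y": 0.0,"z": 0.0,"ax": 0.0,"ay": 0.0,"az": 0.0},
    {"x": 0.0,"y": 0.0,"z": 0.0,"ax": 0.0,"ay": 0.0,"az": 0.0},
    {"x": 0.0,"y": 0.0,"z": 0.0,"ax": 0.0,"ay": 0.0,"az": 0.0},
    {"x": 0.0,"y": 0.0,"z": 0.0,"ax": 0.0,"ay": 0.0,"az": 0.0},
    {"x": 0.0,"y": 0.0,"z": 0.0,"ax": 0.0,"ay": 0.0,"az": 0.0},
    {"x": 0.0,"y": 0.0,"z": -20.0,"ax": 0.0,"ay": 0.0,"az": 0.0},
    {"x": 0.0,"y": 0.0,"z": -60.0,"ax": 0.0,"ay": 0.0,"az": 0.0},
    {"x": 0.0,"y": 0.0,"z": -100.0,"ax": 0.0,"ay": 0.0,"az": 0.0},
    {"x": 0.0,"y": 0.0,"z": -100.0,"ax": 0.0,"ay": 0.0,"az": 0.0},
    {"x": 0.0,"y": 0.0,"z": -100.0,"ax": 0.0,"ay": 0.0,"az": 0.0},
    {"x": 0.0,"y": 0.0,"z": -100.0,"ax": 0.0,"ay": 0.0,"az": 0.0}
  ],
  "jaw": -1.0
}}

```text
clock: 28.4
eef_pos: [549.2, 47.7, 131.4]
tcp_rot: [-1.97, -2.446, 0.003]
ft_force: [0.6, -1.3, -0.1]
width: 1.002
finger_force: 0.0
```

Run:
```python
from h import *
o=env.get_obs(); print(o["eef_pos"],o["width"])
im,P,_,_=cam("wrist"); print("c",knob(P,551,49,55),"d",knob(P,561,1.6,52))
print(delta((537.4,-241,100),1.785,o))
```

```text
[549.18741515  47.72545511 131.43592415] 1.0019261067551024
c (array([550.9,  49. ]), 9.2, np.float64(54.2)) d (array([5.626e+02, 1.000e-01]), 7.8, np.float64(51.0))
([-279.6, -73.0, 31.6], [-0.0024, 0.0001, 0.0007], 'yaw now 1.786')
```

Request:
{"op": "apply_moves", "data": {
  "targets": [
    {"x": -30.0,"y": -8.0,"z": 0.0,"ax": 0.0,"ay": 0.0,"az": 0.0},
    {"x": -75.0,"y": -20.0,"z": 0.0,"ax": 0.0,"ay": 0.0,"az": 0.0},
    {"x": -120.0,"y": -31.0,"z": 0.0,"ax": 0.0,"ay": 0.0,"az": 0.0},
    {"x": -165.0,"y": -43.0,"z": 0.0,"ax": 0.0,"ay": 0.0,"az": 0.0},
    {"x": -210.0,"y": -55.0,"z": 5.0,"ax": 0.0,"ay": 0.0,"az": 0.0},
    {"x": -250.0,"y": -65.0,"z": 15.0,"ax": 0.0,"ay": 0.0,"az": 0.0},
    {"x": -272.0,"y": -71.0,"z": 25.0,"ax": 0.0,"ay": 0.0,"az": 0.0},
    {"x": -279.5,"y": -73.0,"z": 31.5,"ax": 0.0,"ay": 0.0,"az": 0.0},
    {"x": -279.5,"y": -73.0,"z": 31.5,"ax": 0.0,"ay": 0.0,"az": 0.0},
    {"x": -279.5,"y": -73.0,"z": 31.5,"ax": 0.0,"ay": 0.0,"az": 0.0},
    {"x": -279.5,"y": -73.0,"z": 31.5,"ax": 0.0,"ay": 0.0,"az": 0.0}
  ]
}}

```text
clock: 29.55
eef_pos: [539.5, -237.6, 101.5]
tcp_rot: [-1.965, -2.451, -0.003]
ft_force: [0.0, 0.7, 0.4]
width: 0.998
finger_force: 0.0
```

Run:
```python
from h import *
o=env.get_obs(); print(o["eef_pos"],o["width"])
im,P,_,_=cam("wrist"); k=knob(P,537,-237,42); print("e",k)
print(delta((*k[0],20),1.785,o))
```

```text
[ 539.46488982 -237.55323987  101.45626509] 0.9980044050235599
e (array([ 538., -238.]), 6.1, np.float64(40.0))
([-0.2, -1.6, 81.5], [0.0014, -0.0012, 0.0049], 'yaw now 1.790')
```

Request:
{"op": "apply_moves", "data": {
  "targets": [
    {"x": 2.0,"y": 0.0,"z": 20.0,"ax": 0.0,"ay": 0.0,"az": 0.0},
    {"x": 2.0,"y": 0.0,"z": 40.0,"ax": 0.0,"ay": 0.0,"az": 0.0},
    {"x": 2.0,"y": 0.0,"z": 40.0,"ax": 0.0,"ay": 0.0,"az": 0.0},
    {"x": 2.0,"y": 0.0,"z": 40.0,"ax": 0.0,"ay": 0.0,"az": 0.0}
  ]
}}

```text
clock: 30.0
eef_pos: [538.6, -237.6, 61.5]
tcp_rot: [1.968, 2.448, 0.001]
ft_force: [-0.7, 0.5, -0.1]
width: 0.998
finger_force: 0.0
```

Request:
{"op": "apply_moves", "data": {
  "targets": [
    {"x": 0.0,"y": -0.5,"z": 18.0,"ax": 0.0,"ay": 0.0,"az": 0.0},
    {"x": 0.0,"y": -0.5,"z": 33.0,"ax": 0.0,"ay": 0.0,"az": 0.0},
    {"x": 0.0,"y": -0.5,"z": 41.5,"ax": 0.0,"ay": 0.0,"az": 0.0},
    {"x": 0.0,"y": -0.5,"z": 41.5,"ax": 0.0,"ay": 0.0,"az": 0.0},
    {"x": 0.0,"y": -0.5,"z": 41.5,"ax": 0.0,"ay": 0.0,"az": 0.0}
  ]
}}

```text
clock: 30.5
eef_pos: [537.9, -238.5, 19.7]
tcp_rot: [1.97, 2.447, 0.001]
ft_force: [-0.2, -0.2, 0.3]
width: 1.004
finger_force: 0.0
```

Request:
{"op": "apply_moves", "data": {
  "targets": [
    {"x": 0.0,"y": 0.0,"z": 0.0,"ax": 0.0,"ay": 0.0,"az": 0.0},
    {"x": 0.0,"y": 0.0,"z": 0.0,"ax": 0.0,"ay": 0.0,"az": 0.0},
    {"x": 0.0,"y": 0.0,"z": 0.0,"ax": 0.0,"ay": 0.0,"az": 0.0},
    {"x": 0.0,"y": 0.0,"z": 0.0,"ax": 0.0,"ay": 0.0,"az": 0.0},
    {"x": 0.0,"y": 0.0,"z": 0.0,"ax": 0.0,"ay": 0.0,"az": 0.0},
    {"x": 0.0,"y": 0.0,"z": 0.0,"ax": 0.0,"ay": 0.0,"az": 0.0},
    {"x": 0.0,"y": 0.0,"z": 0.0,"ax": 0.0,"ay": 0.0,"az": 0.0},
    {"x": 0.0,"y": 0.0,"z": 0.0,"ax": 0.0,"ay": 0.0,"az": 0.0}
  ],
  "jaw": 1.0
}}

```text
clock: 31.3
eef_pos: [537.8, -238.6, 19.7]
tcp_rot: [1.97, 2.447, 0.0]
ft_force: [0.1, 0.6, 2.2]
width: 0.074
finger_force: 58.8
```

Run:
```python
from h import *
o=env.get_obs(); print(o["eef_pos"],o["width"],delta((569.4,-38.2,120),1.785))
```

```text
[ 537.81437571 -238.62482418   19.67529659] 0.073561240764644 ([189.0, 73.7, -100.3], [0.0005, 0.0002, 0.0009], 'yaw now 1.786')
```

Request:
{"op": "apply_moves", "data": {
  "targets": [
    {"x": 0.0,"y": 0.0,"z": -15.0,"ax": 0.0,"ay": 0.0,"az": 0.0},
    {"x": 0.0,"y": 0.0,"z": -45.0,"ax": 0.0,"ay": 0.0,"az": 0.0},
    {"x": 0.0,"y": 0.0,"z": -80.0,"ax": 0.0,"ay": 0.0,"az": 0.0},
    {"x": 12.0,"y": 5.0,"z": -100.0,"ax": 0.0,"ay": 0.0,"az": 0.0},
    {"x": 40.0,"y": 16.0,"z": -100.0,"ax": 0.0,"ay": 0.0,"az": 0.0},
    {"x": 80.0,"y": 31.0,"z": -100.0,"ax": 0.0,"ay": 0.0,"az": 0.0},
    {"x": 120.0,"y": 47.0,"z": -100.0,"ax": 0.0,"ay": 0.0,"az": 0.0},
    {"x": 155.0,"y": 60.0,"z": -100.0,"ax": 0.0,"ay": 0.0,"az": 0.0},
    {"x": 178.0,"y": 69.0,"z": -100.0,"ax": 0.0,"ay": 0.0,"az": 0.0},
    {"x": 189.0,"y": 73.7,"z": -100.0,"ax": 0.0,"ay": 0.0,"az": 0.0},
    {"x": 189.0,"y": 73.7,"z": -80.0,"ax": 0.0,"ay": 0.0,"az": 0.0},
    {"x": 189.0,"y": 73.7,"z": -55.0,"ax": 0.0,"ay": 0.0,"az": 0.0},
    {"x": 189.0,"y": 73.7,"z": -45.0,"ax": 0.0,"ay": 0.0,"az": 0.0},
    {"x": 189.0,"y": 73.7,"z": -45.0,"ax": 0.0,"ay": 0.0,"az": 0.0},
    {"x": 189.0,"y": 73.7,"z": -45.0,"ax": 0.0,"ay": 0.0,"az": 0.0},
    {"x": 189.0,"y": 73.7,"z": -45.0,"ax": 0.0,"ay": 0.0,"az": 0.0}
  ]
}}

```text
clock: 32.9
eef_pos: [570.2, -38.5, 65.6]
tcp_rot: [1.97, 2.445, 0.002]
ft_force: [-1.4, 0.5, -0.6]
width: 0.081
finger_force: 58.7
```

```bash
python3 held.py 569.4 -38.2 19.7 8.5 22
```

```text
[570.19444118 -38.46042888  65.64461934] 0.08095168303027268 58.71849596500397 [-1.41496248  0.52643514 -0.56171342]
body 1061 [555.3 -39.2  48.9] [579.    1.5  70.8]
knob 393 [558.2 -43.7  84. ] [577.2 -24.3  91.9]
body-tcp [-3.  19.6]
tcp=well: ([0.4, -0.8, 37.4], [0.0023, 0.0005, 0.0003], 'yaw now 1.785')
body=well: ([-19.4, -2.0, 37.4], [0.0023, 0.0005, 0.0003], 'yaw now 1.785')
```

Request:
{"op": "apply_moves", "data": {
  "targets": [
    {"x": 0.0,"y": -0.8,"z": 10.0,"ax": 0.0,"ay": 0.0,"az": 0.0},
    {"x": 0.0,"y": -0.8,"z": 20.0,"ax": 0.0,"ay": 0.0,"az": 0.0},
    {"x": 0.0,"y": -0.8,"z": 28.0,"ax": 0.0,"ay": 0.0,"az": 0.0},
    {"x": 0.0,"y": -0.8,"z": 33.0,"ax": 0.0,"ay": 0.0,"az": 0.0},
    {"x": 0.0,"y": -0.8,"z": 36.0,"ax": 0.0,"ay": 0.0,"az": 0.0},
    {"x": 0.0,"y": -0.8,"z": 37.5,"ax": 0.0,"ay": 0.0,"az": 0.0},
    {"x": 0.0,"y": -0.8,"z": 37.5,"ax": 0.0,"ay": 0.0,"az": 0.0},
    {"x": 0.0,"y": -0.8,"z": 37.5,"ax": 0.0,"ay": 0.0,"az": 0.0}
  ]
}}

```text
clock: 33.75
eef_pos: [568.5, -38.3, 27.6]
tcp_rot: [1.97, 2.447, -0.0]
ft_force: [-2.7, 0.5, 5.7]
width: 0.072
finger_force: 59.5
```

Floor contact at the expected height. I'll release, rise and look.

Request:
{"op": "apply_moves", "data": {
  "targets": [
    {"x": 0.0,"y": 0.0,"z": 0.0,"ax": 0.0,"ay": 0.0,"az": 0.0},
    {"x": 0.0,"y": 0.0,"z": 0.0,"ax": 0.0,"ay": 0.0,"az": 0.0},
    {"x": 0.0,"y": 0.0,"z": 0.0,"ax": 0.0,"ay": 0.0,"az": 0.0},
    {"x": 0.0,"y": 0.0,"z": 0.0,"ax": 0.0,"ay": 0.0,"az": 0.0},
    {"x": 0.0,"y": 0.0,"z": 0.0,"ax": 0.0,"ay": 0.0,"az": 0.0},
    {"x": 0.0,"y": 0.0,"z": 0.0,"ax": 0.0,"ay": 0.0,"az": 0.0},
    {"x": 0.0,"y": 0.0,"z": -20.0,"ax": 0.0,"ay": 0.0,"az": 0.0},
    {"x": 0.0,"y": 0.0,"z": -60.0,"ax": 0.0,"ay": 0.0,"az": 0.0},
    {"x": -20.0,"y": 0.0,"z": -105.0,"ax": 0.0,"ay": 0.0,"az": 0.0},
    {"x": -55.0,"y": 0.0,"z": -140.0,"ax": 0.0,"ay": 0.0,"az": 0.0},
    {"x": -60.0,"y": 0.0,"z": -180.0,"ax": 0.0,"ay": 0.0,"az": 0.0},
    {"x": -60.0,"y": 0.0,"z": -200.0,"ax": 0.0,"ay": 0.0,"az": 0.0},
    {"x": -60.0,"y": 0.0,"z": -200.0,"ax": 0.0,"ay": 0.0,"az": 0.0},
    {"x": -60.0,"y": 0.0,"z": -200.0,"ax": 0.0,"ay": 0.0,"az": 0.0},
    {"x": -60.0,"y": 0.0,"z": -200.0,"ax": 0.0,"ay": 0.0,"az": 0.0}
  ],
  "jaw": -1.0
}}

```text
clock: 35.25
eef_pos: [580.0, -96.8, 225.2]
tcp_rot: [-1.967, -2.445, 0.003]
ft_force: [-0.8, -0.1, 0.4]
width: 1.0
finger_force: 0.0
```

Run:
```python
from h import *
o=env.get_obs(); print(o["eef_pos"],o["width"],o["ft_force"])
ax=np.array([.2096,-.977]); ex=np.array([ax[1],-ax[0]]); 
im,P,_,_=cam("wrist"); s,Q,_,_=cam("scene"); cv2.imwrite("pics/fin.png",np.vstack([cv2.resize(im,None,fx=.8,fy=.8)[:300,:512],cv2.resize(s[160:260,240:400],(480,300),interpolation=cv2.INTER_CUBIC)[:,:].copy() if 0 else cv2.copyMakeBorder(cv2.resize(s[160:260,240:400],(480,300),interpolation=cv2.INTER_CUBIC),0,0,0,32,cv2.BORDER_CONSTANT)]))
for n,t,h,r in(("a",-98,62,13),("b",-31,59,11),("c",26.5,56,9),("d",75,53,7.5),("e",115.5,50,6)):
    w=np.array([544.9,75.2])+ax*t
    for A in(P,Q):
        k=knob(A,*w,h,18)
        if k is not None: d=k[0]-w; print(n,"rel well",np.round([d@ex,d@ax],1),"r",k[1],r,"topz",k[2],h)
```

```text
[579.994859   -96.79871633 225.16005345] 1.0000805581174605 [-0.7739195  -0.14512315  0.4131364 ]
a rel well [0.8 0.2] r 13.4 13 topz 60.8 62
b rel well [0.7 2.9] r 10.5 11 topz 57.6 59
c rel well [-0.3  0.7] r 9.1 9 topz 54.3 56
c rel well [0.5 0.9] r 9.2 9 topz 55.0 56
d rel well [-1.3  2.3] r 7.5 7.5 topz 51.2 53
d rel well [-0.5  0.8] r 7.7 7.5 topz 51.3 53
e rel well [0.7 0.2] r 5.9 6 topz 48.1 50
e rel well [ 2.2 -1.7] r 5.9 6 topz 48.8 50
```

View pics/fin.png

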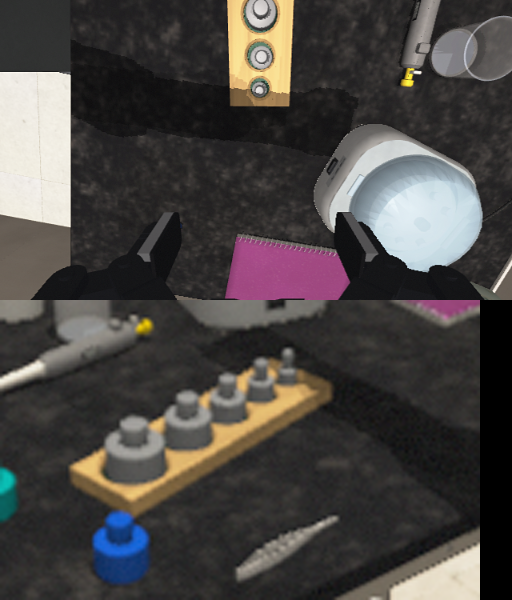

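The final views show all five weights upright in their wells in size order, from (135,450) to (288,365) in the lower picture. Their tops are at the seated heights, each is within 3 mm of its well's centre, and the arm is clear.

```bash
python3 -c "
from cell import env
print(env.sign_off())"
```

```text
the job is handed in; nothing more can be done
None
```

All five weights are in their own wells in size order, measured upright and within 3 mm of centre, and the job is handed in; `sign_off` returned no verdict. The filter box, tweezers, marker and coloured look-alikes were never handled.

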